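Put the drained palm-sugar balls away with the scoop

ROBOT

A 6-joint arm with a two-finger parallel gripper is mounted at the origin on the work surface. World frame = base frame: x ahead of the robot, y to its left, z up, the work surface at z = 0. Lengths are in mm, angles in rad, forces in N, time in s.
With the tool pointing down it reaches from about 300 to 775 mm from the base axis. Payload 14.6 kg.
Tool frame: the origin (TCP) lies midway between the tips of the shut fingers; the grasp point (between the pads) lies 19 mm behind it (pinch_z is the distance from the TCP to the grasp point, in mm); z points along the fingers, y is the direction in which the jaws open and shut (so a half turn about z gives the same grasp; the last joint's range is limited). The gripper opens to 94 mm and grips with 3 to 60 N. Pads are 16 mm wide; open, the fingers measure 119 mm over their backs; the gripper's body (75 mm by 177 mm) begins 78 mm behind the grasp point.
Start: joints at [-1.274, 0.3, 1.521, -0, 1.321, -0.067], TCP at [195.698, -513.995, 180.046] pointing down, gripper open.
Joint ranges: [-3.03, 3.03], [-0.79, 2.21], [0.23, 2.52], [-1.04, 4.18], [0, 3.07], [-2.55, 2.55]. Speed limits (rad/s): [2.22, 2.22, 2.57, 3.14, 3.14, 3.14].

INTERFACE

Orientations are given as [roll, pitch, yaw] about the fixed x, y, z axes, in that order (R = Rz(yaw) Ry(pitch) Rx(roll)).
In Python, from cell import read_state, camera, sign_off, pinch_z gives the robot as it stands. The module is installed in compiled form; this text tells all that it offers.
- The arm moves only by the tool servo_tool, never from a script. Its argument "series" is a list of rows, each a list of 6 numbers: the shift along the tool's x, y, z in cm, then the turn, a rotation vector about the tool's x, y, z in rad. In form: [[tx, ty, tz, rx, ry, rz], ...]. A call has exactly 10 rows; each row is the pose to reach, as a shift and turn from the pose commanded when the call began, along the tool's axes at that moment; what a row does not reach only later rows make up. A row lasts 1/12 s, in which the tool goes at most 41.7 mm and 7.16 degrees, less where a joint would pass 70% of its speed; a pose out of reach is approached as far as the arm can. A call with a gripper value outside its range is refused whole. "gripper" is the finger opening in cm, from 0 to 9.4, set as the call begins (left out, the last holds). The fingers move at their own pace and stop on an object; "grip_force" is the grip in N (left out, the last holds). Time passes only in rows, so rows that repeat a pose let the fingers close, or fill a call up. It gives the time, the measured TCP pose, the force and the opening at its end, in the units of the state.
- read_state(): the state, without advancing time (a new reading comes with each control period).
- camera(name): name is "side" or "top"; returns a dict with "pixels" (400x640x3 uint8, red, green, blue), "fx", "fy", "cx", "cy" (pixels), "pose" (4x4, takes a point from camera to world coordinates). Camera axes: x right, y down, z forward; pixel columns grow to the right and rows downward; lengths in mm; the calibration is good to about 2 mm. A picture is of the moment at which its call begins. There is no depth.
- sign_off(): hands the job in, once; it reports no verdict.
The state is a dict: "clock": time; "joints": joint angles; "qd": joint speeds; "effort": joint torques, N m; "eef_pos": TCP position; "eef_rot": TCP orientation; "wrist_force": force on the tool from outside, world axes, zero at the start; "moment": the same for the moment, N m; "finger_gap": finger opening in mm.
Only numpy, scipy, OpenCV 4.12 (cv2) and the standard library are available. Lean on these libraries where they do the work, as an engineer would, in place of code of your own. Each camera call takes 0.05 s, during which the arm holds its last target.

TASK

Slide the cover of the wooden box fully open and, using the steel scoop and never the fingers on the sugar, move every palm-sugar ball from the aluminium tray into the box's compartment. Then lay the scoop down level in the middle of the flat round lid, let go of it, and slide the cover fully shut over the sugar. Leave the bowl, the jar and the cup where they stand.

Things in the scene. Friction and masses are not known exactly. Their poses are not given: they have to be found in the camera images.
- tray: Aluminium tray fixed to the ledge; origin under its centre, z up. Flat floor 220 mm (x) by 84 mm (y) inside, its top 4 mm above the ledge. Long side walls upright, 40 mm high, 4 mm thick, 240 mm long; short ends lean outwards 20 degrees, from the floor's ends (x = -110, +110 mm) up to 49 mm high, 17 mm farther out. At the start the sugar lies at x below +35 mm; beyond that the tray is empty.
- box: Wooden keeper box fixed to the ledge, 130 mm along x, 222 mm along y, 74 mm high; origin under its centre. Its -y half is the open compartment, its +y half is solid with a flat top onto which the cover slides.
- compartment (a point): Centre of the compartment's inner floor, 6 mm above the ledge; axes as the box's. The compartment is 114 mm (x) by 100 mm (y) inside, its rim 68 mm above this floor.
- cover (a joint): Sliding wooden cover on the box, in m: 0 = fully shut over the compartment, 0.105 = fully open (end stop), growing as it slides along the box's +y. About 1.5 N of friction, stays where it is left. Starts shut or partly open.
- cover_fin (a point): Middle of the top edge of the upright fin on the cover: the fin is 60 mm along the box's x, 14 mm thick along y, and stands 36 mm above the cover's 6 mm plate (the plate's top is 81 mm above the ledge). Pinch it across its thickness or push it. Moves with the cover; over the compartment's centre when shut.
- scoop: Loose steel scoop, 0.2 kg; origin under its blade's centre, z up when it stands on its flat bottom. Blade 70 mm (x) by 78 mm (y), 2 mm thick; open front lip at x = -35 mm, faces its own -x. Side walls 40 mm high from x = -29 mm back to the 42 mm high rear wall at x = +35 mm. Level black handle from x = +35 to +135 mm, 18 mm wide (y), 22 mm tall, its middle 73 mm above the bottom, on a riser at x = 39 mm.
- scoop_grip (a point): Good grasp on the scoop's handle, in the middle of its section: 78 mm behind the scoop's origin (its +x) and 73 mm above its bottom; axes as the scoop's. Grip across y.
- scoop_lip (a point): Middle of the scoop's front lip, on the underside, 35 mm ahead of its origin along its -x.
- lid_top (a point): Middle of the top face of the orange silicone lid, a flat disc 170 mm across and 6 mm thick lying fixed on the ledge (z = 6 mm). The scoop is to be laid here at the end.
- sugar0_mid (a point): Middle of a palm-sugar ball: brown, 30 mm across, slightly flattened facets, 30 g, slippery, rolls little. Six to eight are there in a run; None if absent.
- sugar1_mid (a point): Middle of a palm-sugar ball: brown, 30 mm across, slightly flattened facets, 30 g, slippery, rolls little. Six to eight are there in a run; None if absent.
- sugar2_mid (a point): Middle of a palm-sugar ball: brown, 30 mm across, slightly flattened facets, 30 g, slippery, rolls little. Six to eight are there in a run; None if absent.
- sugar3_mid (a point): Middle of a palm-sugar ball: brown, 30 mm across, slightly flattened facets, 30 g, slippery, rolls little. Six to eight are there in a run; None if absent.
- sugar4_mid (a point): Middle of a palm-sugar ball: brown, 30 mm across, slightly flattened facets, 30 g, slippery, rolls little. Six to eight are there in a run; None if absent.
- sugar5_mid (a point): Middle of a palm-sugar ball: brown, 30 mm across, slightly flattened facets, 30 g, slippery, rolls little. Six to eight are there in a run; None if absent.
- sugar6_mid (a point): Middle of a palm-sugar ball: brown, 30 mm across, slightly flattened facets, 30 g, slippery, rolls little. Six to eight are there in a run; None if absent.
- sugar7_mid (a point): Middle of a palm-sugar ball: brown, 30 mm across, slightly flattened facets, 30 g, slippery, rolls little. Six to eight are there in a run; None if absent.
- bowl: White ceramic rice bowl, 116 mm across, 55 mm high, origin under its centre. Not to be disturbed.
- jar: Plastic spice jar with a black twist cap, 60 mm across, 105 mm high. Not to be disturbed.
- cup: Steel cup, 76 mm across, 85 mm high. Not to be disturbed.
Things that resemble listed ones, but are neither listed nor needed, are in the scene too. What is shaped like the part that bears sugar6_mid but red or yellow is not meant.

How it is judged (in metres and radians):
On the way, in this order (a step that is already met when the one before it is completed fails the run):
1. the cover is slid open (joint above 0.095 of 0.105 m) (value of joint cover above 0.095 m), for 0.2 s.
2. at least one sugar ball is carried in the raised scoop (lip more than 60 mm up) (((x of sugar0_mid in the frame of scoop between -0.04 and 0.035 m and y of sugar0_mid in the frame of scoop between -0.038 and 0.038 m and z of sugar0_mid in the frame of scoop between 0.005 and 0.06 m) or (x of sugar1_mid in the frame of scoop between -0.04 and 0.035 m and y of sugar1_mid in the frame of scoop between -0.038 and 0.038 m and z of sugar1_mid in the frame of scoop between 0.005 and 0.06 m) or (x of sugar2_mid in the frame of scoop between -0.04 and 0.035 m and y of sugar2_mid in the frame of scoop between -0.038 and 0.038 m and z of sugar2_mid in the frame of scoop between 0.005 and 0.06 m) or (x of sugar3_mid in the frame of scoop between -0.04 and 0.035 m and y of sugar3_mid in the frame of scoop between -0.038 and 0.038 m and z of sugar3_mid in the frame of scoop between 0.005 and 0.06 m) or (x of sugar4_mid in the frame of scoop between -0.04 and 0.035 m and y of sugar4_mid in the frame of scoop between -0.038 and 0.038 m and z of sugar4_mid in the frame of scoop between 0.005 and 0.06 m) or (x of sugar5_mid in the frame of scoop between -0.04 and 0.035 m and y of sugar5_mid in the frame of scoop between -0.038 and 0.038 m and z of sugar5_mid in the frame of scoop between 0.005 and 0.06 m) or (x of sugar6_mid in the frame of scoop between -0.04 and 0.035 m and y of sugar6_mid in the frame of scoop between -0.038 and 0.038 m and z of sugar6_mid in the frame of scoop between 0.005 and 0.06 m) or (x of sugar7_mid in the frame of scoop between -0.04 and 0.035 m and y of sugar7_mid in the frame of scoop between -0.038 and 0.038 m and z of sugar7_mid in the frame of scoop between 0.005 and 0.06 m)) and height (world z) of scoop_lip above 0.06 m), for 0.2 s.
3. every sugar ball lies in the compartment, below its rim (x of sugar0_mid in the frame of compartment between -0.058 and 0.058 m and y of sugar0_mid in the frame of compartment between -0.052 and 0.052 m and z of sugar0_mid in the frame of compartment between 0 and 0.068 m and x of sugar1_mid in the frame of compartment between -0.058 and 0.058 m and y of sugar1_mid in the frame of compartment between -0.052 and 0.052 m and z of sugar1_mid in the frame of compartment between 0 and 0.068 m and x of sugar2_mid in the frame of compartment between -0.058 and 0.058 m and y of sugar2_mid in the frame of compartment between -0.052 and 0.052 m and z of sugar2_mid in the frame of compartment between 0 and 0.068 m and x of sugar3_mid in the frame of compartment between -0.058 and 0.058 m and y of sugar3_mid in the frame of compartment between -0.052 and 0.052 m and z of sugar3_mid in the frame of compartment between 0 and 0.068 m and x of sugar4_mid in the frame of compartment between -0.058 and 0.058 m and y of sugar4_mid in the frame of compartment between -0.052 and 0.052 m and z of sugar4_mid in the frame of compartment between 0 and 0.068 m and x of sugar5_mid in the frame of compartment between -0.058 and 0.058 m and y of sugar5_mid in the frame of compartment between -0.052 and 0.052 m and z of sugar5_mid in the frame of compartment between 0 and 0.068 m and x of sugar6_mid in the frame of compartment between -0.058 and 0.058 m and y of sugar6_mid in the frame of compartment between -0.052 and 0.052 m and z of sugar6_mid in the frame of compartment between 0 and 0.068 m and x of sugar7_mid in the frame of compartment between -0.058 and 0.058 m and y of sugar7_mid in the frame of compartment between -0.052 and 0.052 m and z of sugar7_mid in the frame of compartment between 0 and 0.068 m), for 0.3 s.
At the end, for the whole second after the job is handed in: every sugar ball lies in the compartment (its middle between the walls and below the rim); the cover is shut to within 4 mm; the scoop rests level (within 0.1 rad) on the lid, the middle of its blade within 40 mm of the lid's middle, at rest and released (all of step 3 and value of joint cover below 0.004 m and horizontal distance between scoop and lid_top below 0.04 m and z of scoop in the frame of lid_top below 0.006 m and angle between scoop's own z axis and vertical below 0.1 rad and linear speed of scoop below 0.02 m/s); the robot touches nothing.
It fails at once if the fingers touch a sugar ball (over 0.5 N) (contact force between the fingers and sugar0 above 0.5 N or contact force between the fingers and sugar1 above 0.5 N or contact force between the fingers and sugar2 above 0.5 N or contact force between the fingers and sugar3 above 0.5 N or contact force between the fingers and sugar4 above 0.5 N or contact force between the fingers and sugar5 above 0.5 N or contact force between the fingers and sugar6 above 0.5 N or contact force between the fingers and sugar7 above 0.5 N).
It fails at once if the bowl is moved more than 30 mm or tipped (distance of bowl from where it was at the start of the episode above 0.03 m or angle between bowl's own z axis and vertical above 0.3 rad).
It fails at once if the jar is moved more than 30 mm or tipped (distance of jar from where it was at the start of the episode above 0.03 m or angle between jar's own z axis and vertical above 0.3 rad).
It fails at once if the cup is moved more than 30 mm or tipped (distance of cup from where it was at the start of the episode above 0.03 m or angle between cup's own z axis and vertical above 0.3 rad).
Of sugar0, sugar1, sugar2, sugar3, sugar4, sugar5, sugar6, sugar7 only 6 to 8 are there at a start; the rules pass over those that are not, and their reading is None.
At some moment in a run one of scoop may be knocked a few centimetres aside while the robot is not near it.
It also fails if it takes over 210 s, if anything falls off the work surface, if the arm or the gripper's body presses on something with over 40 N, if the wrist force passes 120 N, or if a joint passes its speed limit or range.

## Working session

There is one attempt and no reset: what is moved stays moved. The work goes in short steps, Python scripts to look and compute and a tool call to move; the robot and the scene stay as the last step left them, time stands still between calls to the robot, and variables do not carry over. Pictures are saved under pics/ and viewed, and the job is handed in when it is done.

Besides the shell and the picture viewer there is one more tool, called as a command line: name --pt "numbers of a row" for each row, then --argument value for the rest. servo_tool: Moves the arm, as the interface text tells. Its arguments: {"type":"object","properties":{"series":{"type":"array"},"gripper":{"type":"number"},"grip_force":{"type":"number"}},"required":["series"]}

```bash
mkdir -p pics; ls
python3 - <<'E'
from cell import read_state, camera, pinch_z
import cv2,numpy as np
print(read_state(), pinch_z)
for n in("side","top"):
    c=camera(n); cv2.imwrite(f"pics/{n}0.png",c["pixels"][:,:,::-1]); print(n,c["fx"],c["fy"],c["cx"],c["cy"],np.round(c["pose"],3).tolist())
E
```

```text
pics
{'clock': 0.0, 'joints': array([-1.27359991e+00,  3.00455429e-01,  1.52157544e+00, -5.39589122e-06,
        1.32072980e+00, -6.66055035e-02]), 'qd': array([-0.00104774,  0.00039531, -0.00101333, -0.00016592, -0.0008543 ,
        0.00077995]), 'effort': array([-2.12355910e-03, -5.31805193e+01, -3.52731550e+01,  7.07652443e-02,
        2.43665732e-02, -8.76095442e-05]), 'eef_pos': array([ 195.61187146, -513.71973049,  179.49734177]), 'eef_rot': array([-3.14042689e+00, -7.25232497e-05,  3.63803220e-01]), 'wrist_force': array([ 0.03554583, -0.33352323, -0.34559512]), 'moment': array([-0.01291224, -0.02771297, -0.06118649]), 'finger_gap': 94.24992084533247} 18.8
side 396.3438073545512 396.3438073545512 325.32115501449397 202.10797340283852 [[-0.734, -0.406, 0.545, 27.921], [-0.679, 0.458, -0.573, 514.193], [-0.017, -0.791, -0.612, 686.934], [0.0, 0.0, 0.0, 1.0]]
top 403.4842360423356 403.4842360423356 325.19784934226976 198.77521814391315 [[-0.008, -0.982, 0.186, 413.672], [-1.0, 0.013, 0.025, -46.317], [-0.026, -0.186, -0.982, 1011.404], [0.0, 0.0, 0.0, 1.0]]
```

View pics/side0.png

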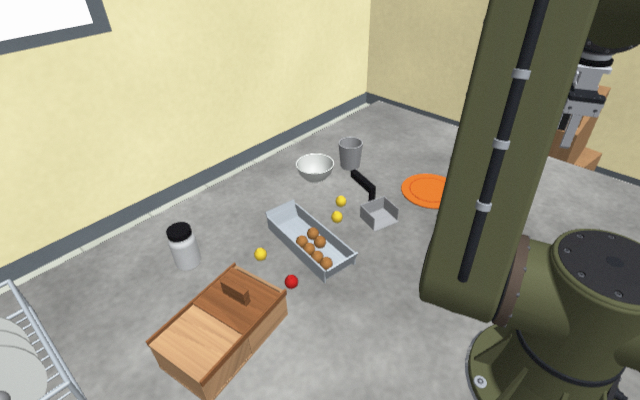

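View pics/top0.png

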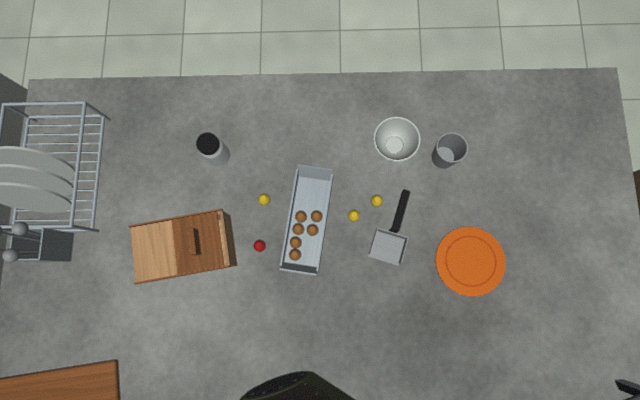

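Top view: box at about (183,247), with the cover fin at (197,242). The tray is at (305,220) with 6 brown balls, the scoop at (390,235) and the lid at (471,262). I'll enlarge this to pick out the features.

Run:
```python
import cv2
t=cv2.imread("pics/top0.png")
cv2.imwrite("pics/t_box.png",cv2.resize(t[195:300,120:245],None,fx=6,fy=5.7,interpolation=cv2.INTER_CUBIC)[:600])
cv2.imwrite("pics/t_tray.png",cv2.resize(t[155:285,250:420],None,fx=4.6,fy=4.6,interpolation=cv2.INTER_CUBIC))
s=cv2.imread("pics/side0.png")
cv2.imwrite("pics/s_box.png",cv2.resize(s[190:400,140:405],None,fx=2.85,fy=2.85,interpolation=cv2.INTER_CUBIC))
```

```text
(no output)
```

View pics/t_box.png

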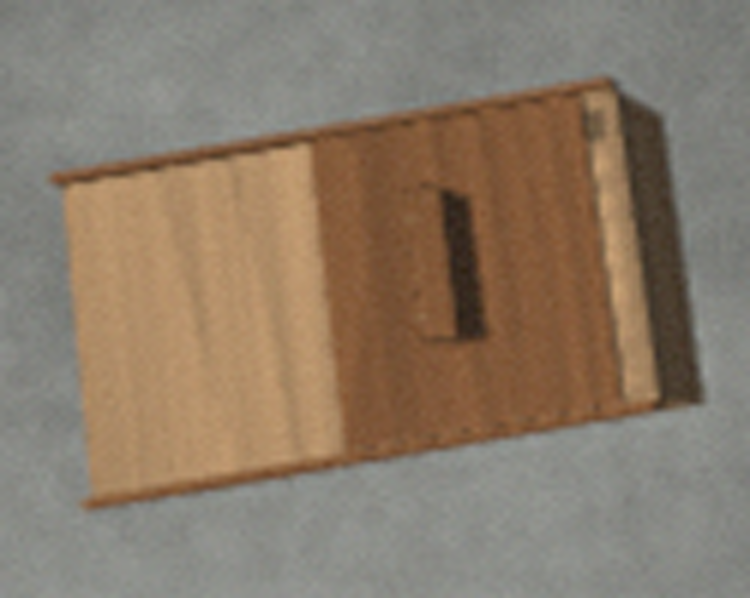

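View pics/t_tray.png

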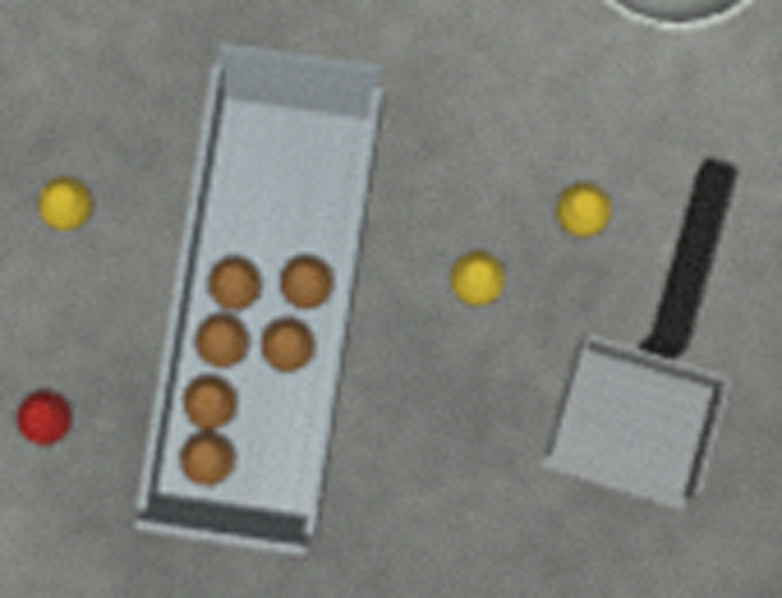

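View pics/s_box.png

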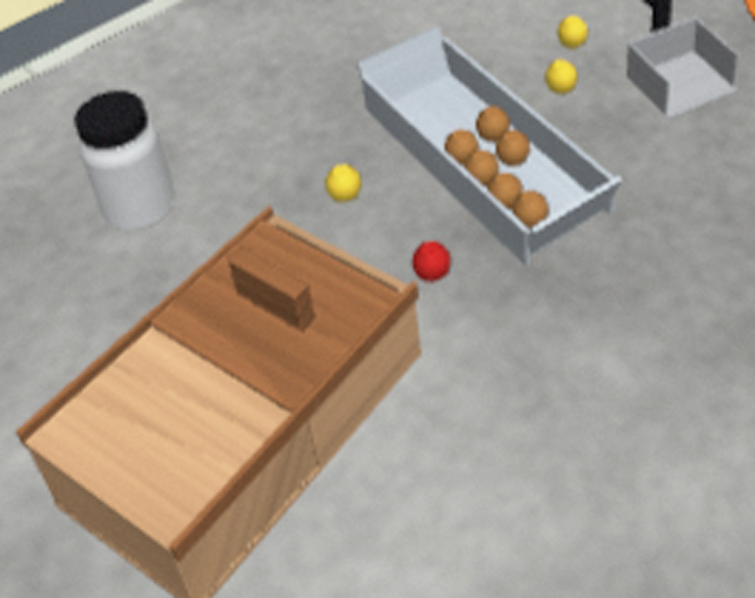

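```bash
cat > h.py <<'E'
import numpy as np, cv2
from cell import camera, read_state
from scipy.spatial.transform import Rotation as Rn
def ray(c,u,v):
    P=np.array(c["pose"]); d=P[:3,:3]@np.array([(u-c["cx"])/c["fx"],(v-c["cy"])/c["fy"],1]); return P[:3,3],d
def onz(c,u,v,z):
    o,d=ray(c,u,v); return o+d*(z-o[2])/d[2]
def two(ca,a,cb,b):
    o1,d1=ray(ca,*a);o2,d2=ray(cb,*b)
    d1/=np.linalg.norm(d1);d2/=np.linalg.norm(d2)
    t=np.linalg.lstsq(np.c_[d1,-d2],o2-o1,rcond=None)[0]
    p,q=o1+d1*t[0],o2+d2*t[1]; return (p+q)/2,np.linalg.norm(p-q)
def proj(c,p):
    P=np.array(c["pose"]); q=P[:3,:3].T@(np.asarray(p,float)-P[:3,3]); return np.array([c["fx"]*q[0]/q[2]+c["cx"],c["fy"]*q[1]/q[2]+c["cy"]])
def save(c,n,box=None,s=1):
    im=c["pixels"][:,:,::-1]
    if box: x0,y0,x1,y1=box; im=cv2.resize(im[y0:y1,x0:x1],None,fx=s,fy=s,interpolation=cv2.INTER_CUBIC)
    cv2.imwrite("pics/"+n,np.ascontiguousarray(im))
def balls(c,z,lo=(3,90,50),hi=(18,255,255)):
    h=cv2.cvtColor(c["pixels"],cv2.COLOR_RGB2HSV); return h
E
python3 - <<'E'
from h import *
t=camera("top"); s=camera("side"); np.set_printoptions(precision=1,suppress=True)
def cb(X,Y): return X/6+120-.4, Y/5.7+195-.4
def ct(X,Y): return X/4.6+250-.4, Y/4.6+155-.4
def cs(X,Y): return X/2.85+140-.3, Y/2.85+190-.3
# two-view box corners (rail tops)
for nm,a,b in [("UL rail(+x,+y)",(52,178),(20,434)),("LL(-x,+y)",(85,505),(178,550)),("UR(+x,-y)",(612,82),(268,211)),("LR(-x,-y)",(660,405),(414,290))]:
    print(nm,*two(t,cb(*a),s,cs(*b)), onz(t,*cb(*a),84))
print("plate right edge",onz(t,*cb(585,95),81),onz(t,*cb(622,400),81))
print("plate left edge",onz(t,*cb(313,143),81),onz(t,*cb(343,455),81))
for z in(117,):
    for a in [(425,185),(443,188),(415,335),(457,340)]: print("fin",onz(t,*cb(*a),z))
print("fin L/R two",two(t,cb(440,188),s,cs(232,263)),two(t,cb(455,340),s,cs(310,300)))
# tray
print("tray")
for a in [(222,48),(380,66),(138,525),(305,548)]: print(onz(t,*ct(*a),49))
for a in [(222,97),(368,118),(158,492),(308,518)]: print(onz(t,*ct(*a),4))
print("balls")
for a in [(234,282),(306,281),(221,340),(288,345),(210,402),(207,458)]: print(onz(t,*ct(*a),19))
print("scoop")
for a in [(548,463),(686,506),(588,338),(722,380)]: print(onz(t,*ct(*a),2),onz(t,*ct(*a),41))
print("handle top",onz(t,*ct(718,165),84),onz(t,*ct(665,345),84))
h=cv2.cvtColor(t["pixels"],cv2.COLOR_RGB2HSV); m=cv2.inRange(h,(5,180,150),(15,255,255)); m[:,:400]=0
k=max(cv2.findContours(m,0,2)[0],key=cv2.contourArea); e=cv2.fitEllipse(k); print("lid",e,onz(t,*e[0],6))
print("bowl",onz(t,397,138,55),"cup",onz(t,450,148,85),"jar",onz(t,208,144,105))
E
```

```text
UL rail(+x,+y) [531.8 441.6  78.6] 0.6189650961807912 [530.9 438.5  84. ]
LL(-x,+y) [398.9 417.9  77.2] 0.7067475985888945 [399.3 414.8  84. ]
UR(+x,-y) [571.4 224.3  74.6] 4.327868535688999 [568.2 220.   84. ]
LR(-x,-y) [438.5 200.8  71.7] 3.4340171438474316 [436.9 196.4  84. ]
plate right edge [563.4 231.3  81. ] [439.  211.9  81. ]
plate left edge [544.7 337.8  81. ] [418.2 318.2  81. ]
fin [522.4 279.4 117. ]
fin [521.1 272.6 117. ]
fin [463.7 280.  117. ]
fin [461.6 264.2 117. ]
fin L/R two (array([525.4, 281.9, 101.5]), np.float64(6.751832215749625)) (array([462.3, 269.3, 104.5]), np.float64(0.10000044550991144))
tray
[681.8  44.6  49. ]
[670.5 -40.2  49. ]
[429.5  86.6  49. ]
[417.3   0.9  49. ]
[666.   48.7   4. ]
[652.7 -32.9   4. ]
[447.7  82.2   4. ]
[433.2   1.5   4. ]
balls
[559.1  40.3  19. ]
[559.2   1.4  19. ]
[527.7  47.2  19. ]
[524.6  11.2  19. ]
[494.5  53.   19. ]
[464.8  54.4  19. ]
scoop
[ 461.3 -127.7    2. ] [ 459.5 -124.6   41. ]
[ 437.9 -200.7    2. ] [ 436.9 -194.7   41. ]
[ 528.6 -151.3    2. ] [ 524.1 -147.3   41. ]
[ 505.  -222.9    2. ] [ 501.4 -216.1   41. ]
handle top [ 606.7 -211.5   84. ] [ 515.3 -181.    84. ]
lid ((469.94866943359375, 261.1671447753906), (65.74679565429688, 70.2071762084961), 135.77581787109375) [ 444.5 -373.6    6. ]
bowl [ 745.5 -201.2   55. ] cup [ 708.1 -320.6   85. ] jar [720.9 252.7 105. ]
```

The 6 brown balls in the tray fit the description. The red one at (259,246) and the yellow ones at (264,200), (353,216) and (377,201) are decoys outside the tray. The enlarged crop confirms this.

Measured poses:

| Item | Centre (mm) | Yaw (rad) |
|---|---|---|
| Box | (485, 321) | 0.178 |
| Fin | (492, 274) | – |
| Tray | (550, 24) | −0.159 |
| Scoop | – | about −0.305 |
| Lid | (444, −374) | – |

Next I'll go to the fin.

```bash
cat >> h.py <<'E'
def plan(x,y,z,yaw,tilt=0.0):
    """target TCP; tilt about the gripped thing's y (neg = lip down)"""
    st=read_state(); R0=Rn.from_euler('xyz',st["eef_rot"]); 
    R1=Rn.from_euler('z',yaw)*Rn.from_euler('y',tilt)*Rn.from_euler('x',np.pi)
    d=R0.inv().apply(np.array([x,y,z])-st["eef_pos"])/10; r=(R0.inv()*R1).as_rotvec()
    print("shift cm",np.round(d,2),"rot",np.round(r,3),"rows>=",round(max(np.linalg.norm(d)/4.17,np.degrees(np.linalg.norm(r))/7.16),1),"clock",round(st["clock"],2))
E
python3 -c "
from h import *
plan(492,274,180,0.178)"
```

```text
shift cm [ 5.573e+01 -6.309e+01  2.000e-02] rot [-0.001 -0.     0.186] rows>= 20.2 clock 0.2
```

servo_tool --pt "2 -2.3 0 0 0 0" --pt "4 -4.6 0 0 0 0" --pt "6.5 -7.4 0 0 0 0" --pt "9 -10.2 0 0 0 0" --pt "11.5 -13 0 0 0 0" --pt "14 -15.8 0 0 0 0" --pt "16.5 -18.6 0 0 0 0" --pt "19 -21.4 0 0 0 0" --pt "21.5 -24.2 0 0 0 0" --pt "24 -27 0 0 0 0" --gripper 6

```text
clock: 1.03
eef_pos: [324.0, -174.6, 180.2]
eef_rot: [3.141, -0.0, 0.363]
wrist_force: [0.3, 0.1, 0.1]
finger_gap: 60.0
```

servo_tool --pt "2.5 -2.8 0 0 0 0" --pt "5 -5.6 0 0 0 0" --pt "7.5 -8.4 0 0 0 0" --pt "10 -11.2 0 0 0 0" --pt "12.5 -14 0 0 0 0" --pt "15 -16.8 0 0 0 0" --pt "17.5 -19.6 0 0 0 0" --pt "20 -22.4 0 0 0 0" --pt "22.5 -25.2 0 0 0 0" --pt "25 -28 0 0 0 0"

```text
clock: 1.87
eef_pos: [458.1, 176.4, 180.0]
eef_rot: [3.142, -0.0, 0.364]
wrist_force: [0.5, -0.6, 0.0]
finger_gap: 60.1
```

```bash
python3 -c "
from h import *
plan(492,274,180,0.178)
print(read_state()['joints'])"
```

```text
shift cm [ 6.64 -7.91 -0.  ] rot [ 0.    -0.     0.186] rows>= 2.5 clock 1.87
[ 2.92973190e-01  1.68042250e-01  1.68384018e+00 -4.14329991e-05
  1.28966116e+00  1.49969541e+00]
```

servo_tool --pt "2.2 -2.6 0 0 0 0.06" --pt "4.4 -5.2 0 0 0 0.12" --pt "6.6 -7.9 0 0 0 0.186" --pt "6.6 -7.9 1.5 0 0 0.186" --pt "6.6 -7.9 3 0 0 0.186" --pt "6.6 -7.9 4.5 0 0 0.186" --pt "6.6 -7.9 6 0 0 0.186" --pt "6.6 -7.9 7.5 0 0 0.186" --pt "6.6 -7.9 9 0 0 0.186" --pt "6.6 -7.9 9.2 0 0 0.186"

```text
clock: 2.7
eef_pos: [490.3, 271.1, 85.4]
eef_rot: [3.141, 0.004, 0.178]
wrist_force: [-0.1, 0.8, -1.1]
finger_gap: 60.2
```

```bash
python3 -c "
from h import *
t=camera('top');save(t,'a1.png',(110,180,320,300),3.6)
s=camera('side');save(s,'a1s.png',(140,190,405,400),2.8)"
```

```text
(no output)
```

View pics/a1s.png

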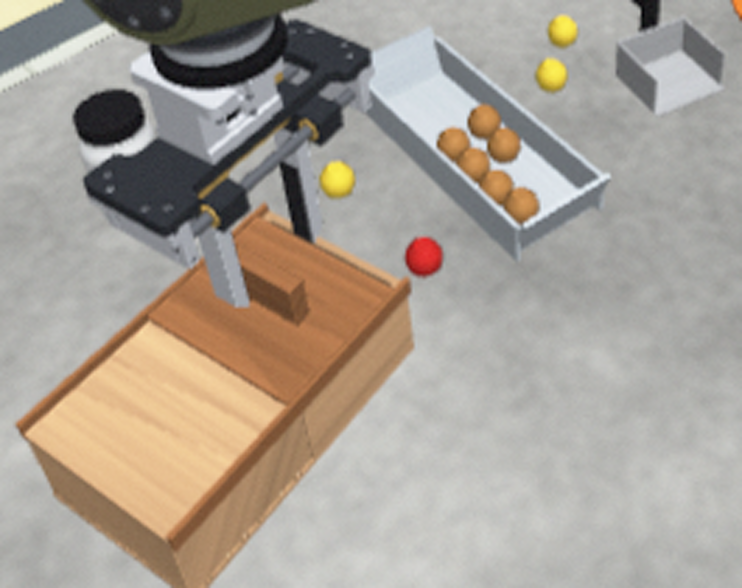

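The fingers straddle the fin, so I'll pinch it and slide the cover along tool −y.

servo_tool --pt "0 0 0 0 0 0" --pt "0 0 0 0 0 0" --pt "0 0 0 0 0 0" --pt "0 0 0 0 0 0" --pt "0 0 0 0 0 0" --pt "0 0 0 0 0 0" --pt "0 0 0 0 0 0" --pt "0 0 0 0 0 0" --pt "0 0 0 0 0 0" --pt "0 0 0 0 0 0" --gripper 0 --grip_force 15

```text
clock: 3.63
eef_pos: [491.6, 271.8, 88.2]
eef_rot: [-3.141, -0.0, 0.178]
wrist_force: [0.0, 0.8, 2.5]
finger_gap: 13.6
```

servo_tool --pt "0 -0.8 0 0 0 0" --pt "0 -1.6 0 0 0 0" --pt "0 -2.5 0 0 0 0" --pt "0 -3.5 0 0 0 0" --pt "0 -4.5 0 0 0 0" --pt "0 -5.5 0 0 0 0" --pt "0 -6.5 0 0 0 0" --pt "0 -7.5 0 0 0 0" --pt "0 -8.5 0 0 0 0" --pt "0 -9.2 0 0 0 0"

```text
clock: 4.47
eef_pos: [475.4, 363.7, 88.2]
eef_rot: [-3.141, -0.001, 0.178]
wrist_force: [6.4, -0.6, 4.3]
finger_gap: 13.6
```

servo_tool --pt "0 -0.1 0 0 0 0" --pt "0 -0.2 0 0 0 0" --pt "0 -0.3 0 0 0 0" --pt "0 -0.4 0 0 0 0" --pt "0 -0.5 0 0 0 0" --pt "0 -0.5 0 0 0 0" --pt "0 -0.5 0 0 0 0" --pt "0 -0.5 0 0 0 0" --pt "0 -0.5 0 0 0 0" --pt "0 -0.5 0 0 0 0"

```text
clock: 5.3
eef_pos: [474.7, 368.1, 88.2]
eef_rot: [-3.141, -0.001, 0.178]
wrist_force: [5.7, 2.0, 2.4]
finger_gap: 13.8
```

servo_tool --pt "0 -0.1 0 0 0 0" --pt "0 -0.2 0 0 0 0" --pt "0 -0.3 0 0 0 0" --pt "0 -0.4 0 0 0 0" --pt "0 -0.5 0 0 0 0" --pt "0 -0.6 0 0 0 0" --pt "0 -0.6 0 0 0 0" --pt "0 -0.6 0 0 0 0" --pt "0 -0.6 0 0 0 0" --pt "0 -0.6 0 0 0 0"

```text
clock: 6.13
eef_pos: [474.2, 370.6, 88.1]
eef_rot: [3.137, 0.0, 0.177]
wrist_force: [7.2, -20.8, 8.6]
finger_gap: 13.4
```

```bash
python3 -c "
from h import *
s=camera('side');save(s,'a2s.png',(140,190,405,400),2.8)
t=camera('top');save(t,'a2.png')"
```

```text
(no output)
```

View pics/a2s.png

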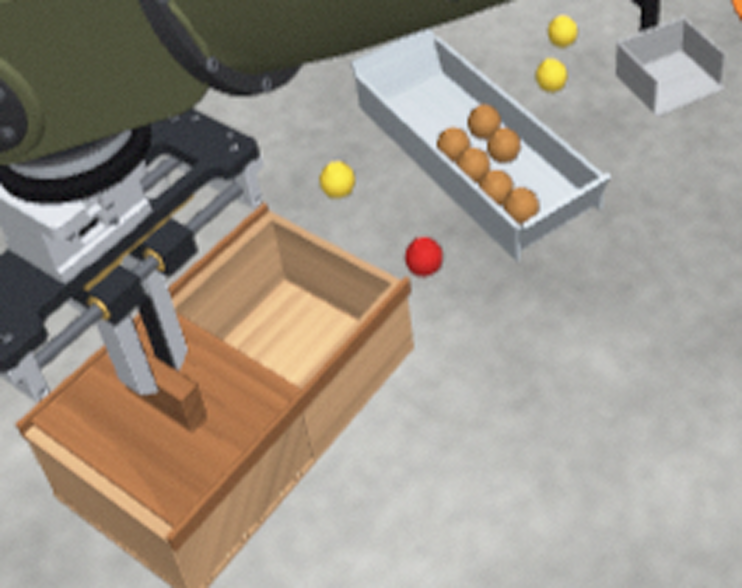

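View pics/a2.png

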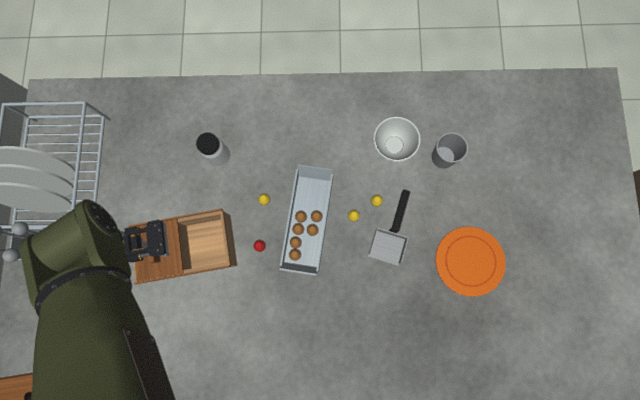

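The cover is on its end stop (about 21 N) and fully open. I'll release it, lift, and measure the scoop precisely.

servo_tool --pt "0 0.2 0 0 0 0" --pt "0 0.2 0 0 0 0" --pt "0 0.2 0 0 0 0" --pt "0 0.2 0 0 0 0" --pt "0 0.2 0 0 0 0" --pt "0 0.2 -2 0 0 0" --pt "0 0.2 -4 0 0 0" --pt "0 0.2 -7 0 0 0" --pt "0 0.2 -10 0 0 0" --pt "0 0.2 -12 0 0 0" --gripper 5

```text
clock: 7.07
eef_pos: [473.7, 371.6, 211.0]
eef_rot: [-3.14, -0.002, 0.178]
wrist_force: [0.1, 0.3, 0.6]
finger_gap: 50.0
```

```bash
cat >> h.py <<'E'
def handle(t,z=84,box=(330,150,450,300)):
    h=cv2.cvtColor(t["pixels"],cv2.COLOR_RGB2HSV); m=cv2.inRange(h,(0,0,0),(180,255,60))
    k=np.zeros_like(m); x0,y0,x1,y1=box; k[y0:y1,x0:x1]=m[y0:y1,x0:x1]
    n,l,s,_=cv2.connectedComponentsWithStats(k); i=1+np.argmax(s[1:,4]); v,u=np.nonzero(l==i)
    P=np.array([onz(t,a,b,z)[:2] for a,b in zip(u,v)]); c=P.mean(0); w=np.linalg.svd(P-c)[2][0]; w=w*np.sign(w[0])
    q=(P-c)@w; r=(P-c)@np.array([-w[1],w[0]])
    return c,np.degrees(np.arctan2(w[1],w[0])),q.min(),q.max(),r.min(),r.max(),w
E
python3 - <<'E'
from h import *
t=camera("top"); c,a,q0,q1,r0,r1,w=handle(t); print(c,a,q0,q1,r0,r1,"end",c+w*q1,"grip(end-57)",c+w*(q1-57))
# blade mask: light gray
x0,y0=360,220
h=cv2.cvtColor(t["pixels"],cv2.COLOR_RGB2HSV)
save(t,"b1.png",(355,175,425,275),6)
E
```

```text
[ 557.79519689 -195.54370686] -18.592105416224655 -50.22855657280927 52.026454334793684 -9.263046374650413 11.19993898686762 end [ 607.1065128  -212.13123452] grip(end-57) [ 553.08120889 -193.95799768]
```

View pics/b1.png

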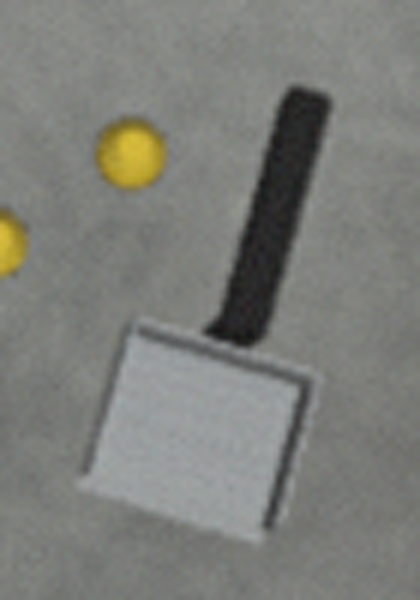

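```bash
python3 -c "
from h import *
plan(550.7,-194.4,150,-0.314)"
```

```text
shift cm [-2.59 57.14  6.25] rot [-0.005 -0.005  0.492] rows>= 13.8 clock 7.12
```

servo_tool --pt "-0.1 2 0 0 0 0" --pt "-0.2 4.5 0 0 0 0" --pt "-0.4 7.5 0 0 0 0" --pt "-0.5 10.5 0 0 0 0" --pt "-0.6 13.5 0 0 0 0" --pt "-0.8 16.5 0 0 0 0" --pt "-0.9 19.5 0 0 0 0" --pt "-1 22.5 0 0 0 0" --pt "-1.1 25.5 0 0 0 0" --pt "-1.3 28.5 0 0 0 0"

```text
clock: 7.95
eef_pos: [511.2, 87.1, 207.9]
eef_rot: [-3.141, 0.0, 0.178]
wrist_force: [0.1, 0.9, -0.0]
finger_gap: 50.3
```

servo_tool --pt "-0.1 3 0 0 0 0.05" --pt "-0.3 6 0.5 0 0 0.1" --pt "-0.4 9 1 0 0 0.15" --pt "-0.5 12 1.5 0 0 0.2" --pt "-0.6 15 2 0 0 0.25" --pt "-0.8 18 3 0 0 0.3" --pt "-0.9 21 4 0 0 0.35" --pt "-1 24 5 0 0 0.4" --pt "-1.2 27 6 0 0 0.45" --pt "-1.3 28.6 6.2 0 0 0.492"

```text
clock: 8.78
eef_pos: [548.4, -197.7, 144.0]
eef_rot: [-3.141, 0.003, -0.318]
wrist_force: [0.3, 0.7, -0.2]
finger_gap: 50.0
```

```bash
python3 -c "
from h import *
plan(550.7,-194.4,54,-0.314)
t=camera('top');save(t,'b2.png',(330,150,450,300),4)
s=camera('side');save(s,'b2s.png',(300,130,480,270),4)"
```

```text
shift cm [ 0.14 -0.38  9.  ] rot [-0.     0.003 -0.004] rows>= 2.2 clock 8.78
```

View pics/b2.png

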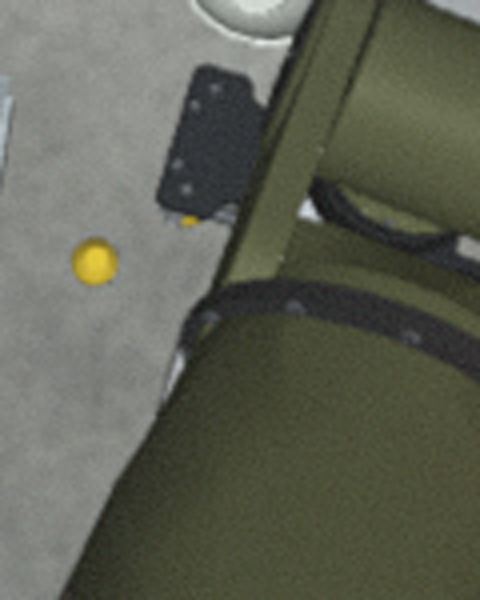

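View pics/b2s.png

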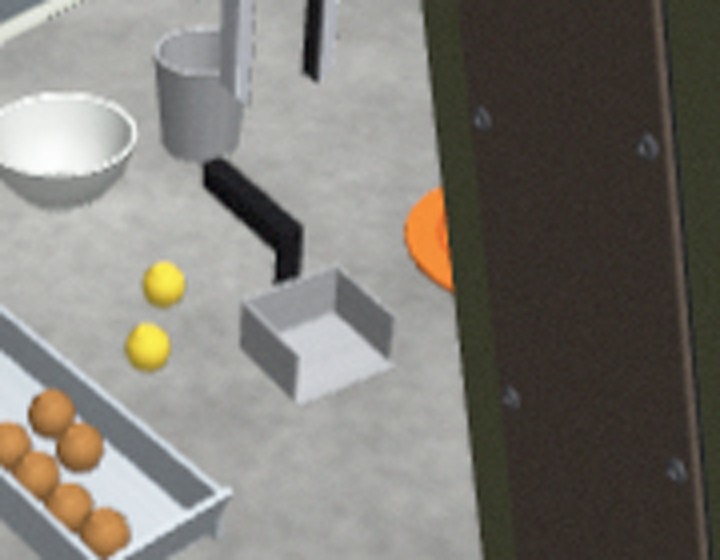

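The scoop hasn't moved, so I'll descend and grasp it.

servo_tool --pt "0.1 -0.4 1 0 0 0" --pt "0.1 -0.4 2.2 0 0 0" --pt "0.1 -0.4 3.4 0 0 0" --pt "0.1 -0.4 4.6 0 0 0" --pt "0.1 -0.4 5.8 0 0 0" --pt "0.1 -0.4 7 0 0 0" --pt "0.1 -0.4 8 0 0 0" --pt "0.1 -0.4 8.7 0 0 0" --pt "0.1 -0.4 9 0 0 0" --pt "0.1 -0.4 9 0 0 0"

```text
clock: 9.72
eef_pos: [551.0, -191.9, 55.3]
eef_rot: [-3.141, 0.001, -0.314]
wrist_force: [0.9, -0.3, -0.0]
finger_gap: 50.4
```

```bash
python3 -c "
from h import *
plan(550.7,-194.4,54,-0.314)
s=camera('side');save(s,'b3s.png',(300,130,480,270),4)"
```

```text
shift cm [0.05 0.24 0.13] rot [-0.     0.001 -0.   ] rows>= 0.1 clock 9.72
```

View pics/b3s.png

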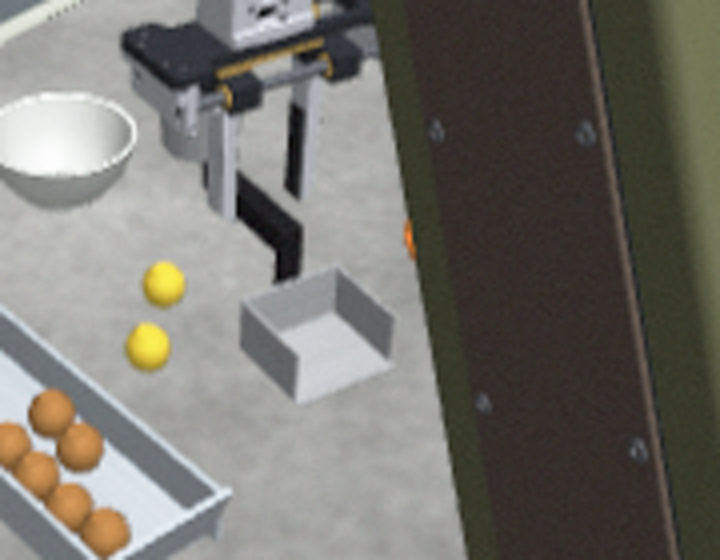

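servo_tool --pt "0 0.2 0.1 0 0 0" --pt "0 0.2 0.1 0 0 0" --pt "0 0.2 0.1 0 0 0" --pt "0 0.2 0.1 0 0 0" --pt "0 0.2 0.1 0 0 0" --pt "0 0.2 0.1 0 0 0" --pt "0 0.2 0.1 0 0 0" --pt "0 0.2 0.1 0 0 0" --pt "0 0.2 0.1 0 0 0" --pt "0 0.2 0.1 0 0 0" --gripper 0 --grip_force 55

```text
clock: 10.6
eef_pos: [550.8, -193.9, 55.2]
eef_rot: [-3.142, -0.0, -0.314]
wrist_force: [-0.4, 0.2, 1.1]
finger_gap: 16.3
```

servo_tool --pt "0 0 -0.3 0 0 0" --pt "0 0 -0.8 0 0 0" --pt "0 0 -1.5 0 0 0" --pt "0 0 -2.5 0 0 0" --pt "0 0 -4 0 0 0" --pt "0 0 -5.5 0 0 0" --pt "0 0 -7 0 0 0" --pt "0 0 -8 0 0 0" --pt "0 0 -8 0 0 0" --pt "0 0 -8 0 0 0"

```text
clock: 11.43
eef_pos: [550.7, -194.0, 135.4]
eef_rot: [3.141, -0.001, -0.314]
wrist_force: [-0.6, 0.4, -2.5]
finger_gap: 16.2
```

```bash
python3 -c "
from h import *
s=camera('side');save(s,'b4s.png',(260,90,500,270),3.2)"
```

View pics/b4s.png

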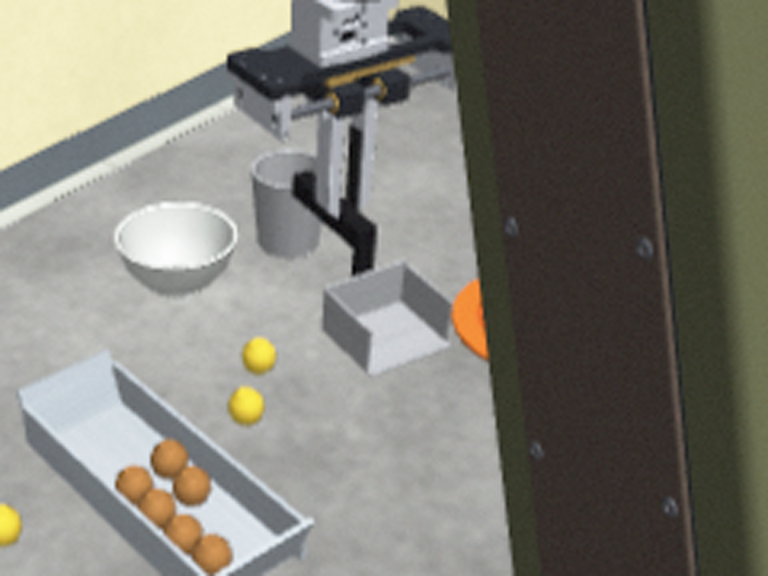

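```bash
python3 -c "
from h import *
plan(694.1,0.9,139,-0.159)"
```

```text
shift cm [  7.65 -22.96  -0.45] rot [-0.     0.001 -0.155] rows>= 5.8 clock 11.48
```

servo_tool --pt "0.5 -1.5 -0.1 0 0 0" --pt "1.3 -4 -0.2 0 0 -0.02" --pt "2.3 -7 -0.3 0 0 -0.04" --pt "3.3 -10 -0.4 0 0 -0.06" --pt "4.3 -13 -0.4 0 0 -0.08" --pt "5.3 -16 -0.4 0 0 -0.1" --pt "6.3 -19 -0.4 0 0 -0.12" --pt "7 -21.5 -0.4 0 0 -0.14" --pt "7.6 -23 -0.4 0 0 -0.155" --pt "7.6 -23 -0.4 0 0 -0.155"

```text
clock: 12.32
eef_pos: [694.5, 4.3, 137.0]
eef_rot: [-3.141, 0.002, -0.155]
wrist_force: [-0.7, 1.0, -2.1]
finger_gap: 16.4
```

```bash
python3 -c "
from h import *
plan(694.1,0.9,139,-0.159)
print(read_state()['joints'])
t=camera('top');save(t,'c1.png',(255,130,375,290),3.7)
s=camera('side');save(s,'c1s.png',(220,90,460,290),3)"
```

```text
shift cm [ 0.01  0.34 -0.2 ] rot [-0.     0.002  0.004] rows>= 0.1 clock 12.32
[-4.67650654e-02  6.64963210e-01  1.08960522e+00  4.55512479e-04
  1.38923346e+00  1.67941469e+00]
```

View pics/c1.png

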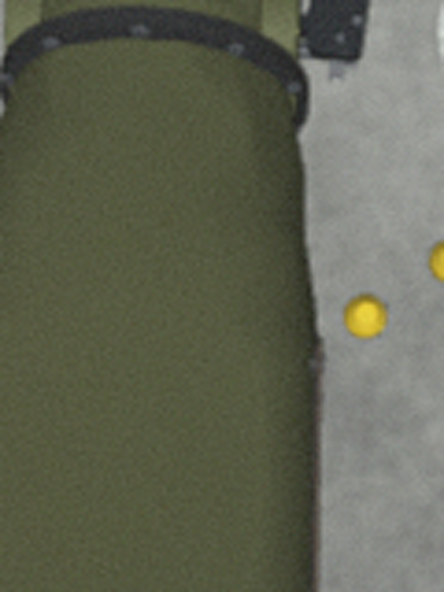

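View pics/c1s.png

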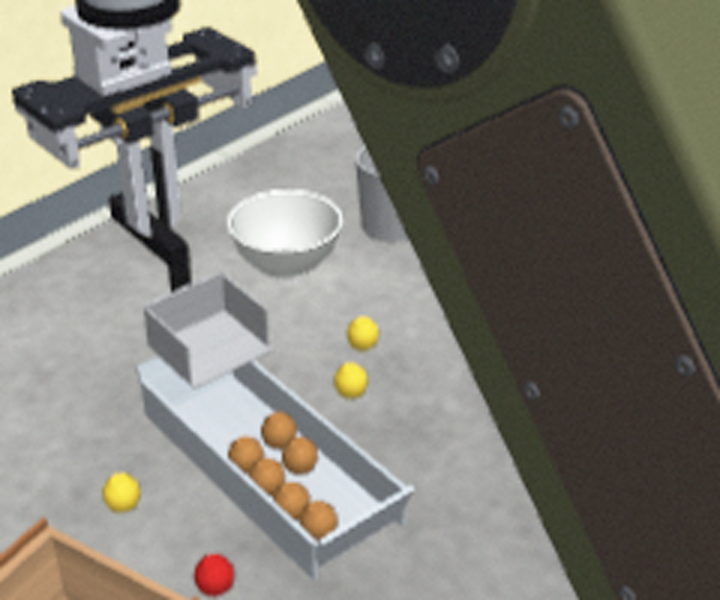

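servo_tool --pt "0 0.3 0 0 0 0.004" --pt "0 0.3 0 0 0 0.004" --pt "0 0.3 0 0 0 0.004" --pt "0 0.3 0 0 0 0.004" --pt "0 0.3 0 0 0 0.004" --pt "0 0.3 0 0 0 0.004" --pt "0 0.3 0 0 0 0.004" --pt "0 0.3 0 0 0 0.004" --pt "0 0.3 0 0 0 0.004" --pt "0 0.3 0 0 0 0.004"

```text
clock: 13.25
eef_pos: [693.5, -1.6, 139.0]
eef_rot: [-3.142, 0.0, -0.163]
wrist_force: [0.1, 0.2, -2.0]
finger_gap: 16.5
```

```bash
python3 -c "
from h import *
plan(694.1,0.9,139,-0.159)
s=camera('side');save(s,'c2s.png',(260,175,360,285),6.5 and 5.4)
cv2.imwrite('pics/c2raw.png',s['pixels'][:,:,::-1])"
```

```text
shift cm [ 0.02 -0.26  0.  ] rot [-0.     0.    -0.004] rows>= 0.1 clock 13.25
```

View pics/c2s.png

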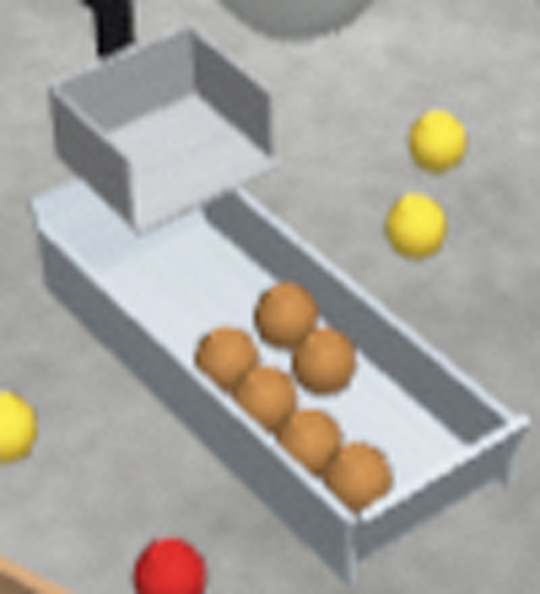

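```bash
python3 - <<'E'
from h import *
s=camera("side"); t=camera("top"); np.set_printoptions(precision=1,suppress=True)
c=np.array([549.9,24.0]); a=-0.159; ex=np.array([np.cos(a),np.sin(a)]); ey=np.array([-ex[1],ex[0]])
def fr(p): d=p[:2]-c; return np.array([d@ex,d@ey])
def cs(X,Y): return X/5.4+260-.4,Y/5.4+175-.4
for n,p,z in [("lipL",(137,230),84),("lipR",(274,159),84),("rearR top",(270,97),124),("rearL top",(55,92),126),("lipL walltop",(128,158),124),("frR walltop",(190,32),126)]:
    print(n,fr(onz(s,*cs(*p),z)))
print("walls z40 +y outer:",[fr(onz(s,*cs(*p),40)) for p in [(100,285),(200,383),(300,478)]])
print("-y rim outer",[fr(onz(s,*cs(*p),40)) for p in [(300,236),(400,321),(480,390)]])
def ct(X,Y): return X/4.6+250-.4, Y/4.6+155-.4
# top view: outer wall top edges z40 (from initial crop)
print("top +y outer",[fr(onz(t,*ct(*p),40)) for p in [(205,140),(180,285),(155,430)]])
print("top -y outer",[fr(onz(t,*ct(*p),40)) for p in [(376,130),(352,290),(326,450)]])
E
python3 - <<'E'
import cv2
t=cv2.imread("pics/top0.png")
cv2.imwrite("pics/t_tray2.png",cv2.resize(t[160:282,272:340],None,fx=8,fy=4.9,interpolation=cv2.INTER_CUBIC))
s=cv2.imread("pics/side0.png")
cv2.imwrite("pics/s_tray2.png",cv2.resize(s[195:285,260:365],None,fx=7,fy=6.6,interpolation=cv2.INTER_CUBIC))
E
```

```text
lipL [41.1 39.3]
lipR [ 43.7 -37.5]
rearR top [ 38.6 -33.5]
rearL top [100.3  39.9]
lipL walltop [41.8 39.7]
frR walltop [100.7 -33.4]
walls z40 +y outer: [array([65.3, 47.7]), array([-16.5,  48.9]), array([-88.6,  48.9])]
-y rim outer [array([ 35.2, -44.1]), array([-40.3, -43.4]), array([-96.2, -42.4])]
top +y outer [array([77.5, 43.2]), array([-2. , 43.4]), array([-79.3,  43.6])]
top -y outer [array([ 96.3, -46.9]), array([  8.7, -47.2]), array([-76.2, -46.4])]
```

View pics/t_tray2.png

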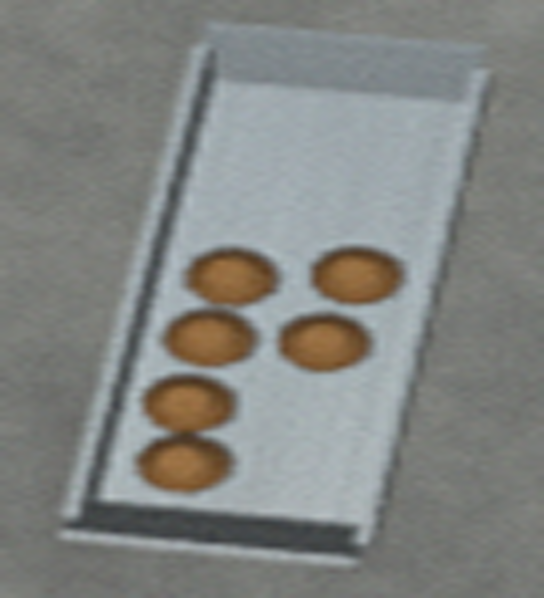

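View pics/s_tray2.png

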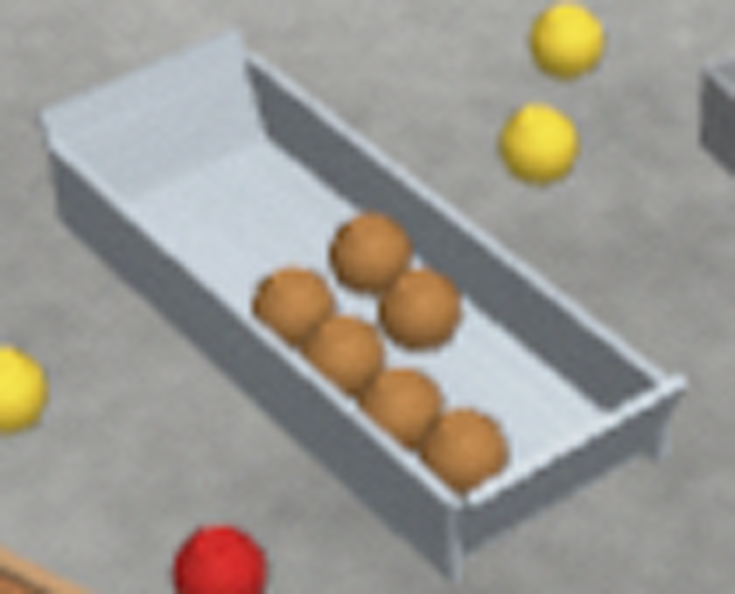

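```bash
python3 -c "
from h import *
plan(689.9,0.5,107,-0.16)"
```

```text
shift cm [-0.39 -0.15  3.2 ] rot [ 0.    -0.    -0.003] rows>= 0.8 clock 13.4
```

servo_tool --pt "-0.1 -0.1 0.8 0 0 0" --pt "-0.2 -0.15 1.6 0 0 -0.003" --pt "-0.3 -0.15 2.4 0 0 -0.003" --pt "-0.4 -0.15 3 0 0 -0.003" --pt "-0.4 -0.15 3.2 0 0 -0.003" --pt "-0.4 -0.15 3.2 0 0 -0.003" --pt "-0.4 -0.15 3.2 0 0 -0.003" --pt "-0.4 -0.15 3.2 0 0 -0.003" --pt "-0.4 -0.15 3.2 0 0 -0.003" --pt "-0.4 -0.15 3.2 0 0 -0.003"

```text
clock: 14.23
eef_pos: [689.9, 0.5, 107.4]
eef_rot: [-3.142, -0.001, -0.16]
wrist_force: [-0.6, -0.2, -2.0]
finger_gap: 16.6
```

```bash
python3 -c "
from h import *
plan(689.9,0.5,107,-0.16)
s=camera('side');save(s,'c3s.png',(260,170,340,250),7.4)"
```

```text
shift cm [-0.    0.    0.04] rot [-0.    -0.001 -0.   ] rows>= 0.0 clock 14.23
```

View pics/c3s.png

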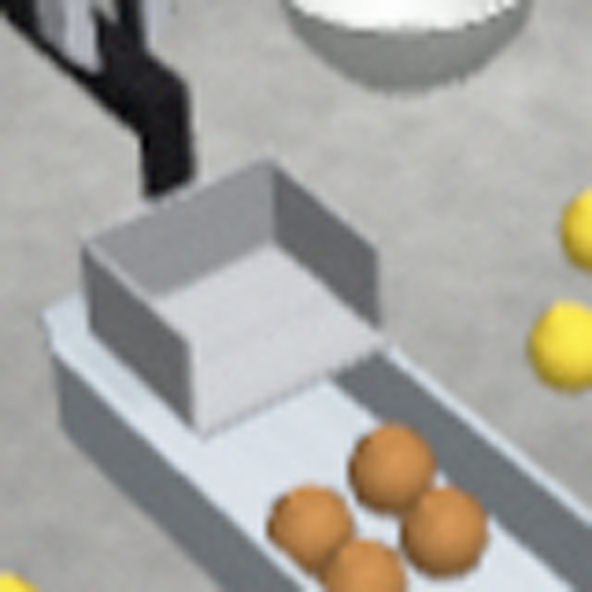

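Run:
```python
from h import *
s=camera("side"); np.set_printoptions(precision=1,suppress=True)
c=np.array([549.9,24.0]); a=-0.16; ex=np.array([np.cos(a),np.sin(a)]); ey=np.array([-ex[1],ex[0]])
def fr(p): d=p[:2]-c; return np.array([d@ex,d@ey])
def cs(X,Y): return X/7.4+260-.4,Y/7.4+170-.4
for n,p,z in [("lipL",(205,436),52),("lipR",(384,345),52),("L walltop front",(190,345),92),("R walltop front",(376,250),92),("L walltop rear",(84,243),94),("R rear",(268,158),94)]:
    print(n,fr(onz(s,*cs(*p),z)))
g=cv2.cvtColor(s["pixels"],cv2.COLOR_RGB2GRAY)
# edges: crossing profile along tray y at several tray x, wall top outer/inner at z=40
for x in (0,-20,-40,-60,-80):
    row=[]
    for y in np.arange(-56,60,1.0):
        p=c+ex*x+ey*y; u=proj(s,[p[0],p[1],40]); row.append(float(cv2.remap(g,np.float32([[u[0]]]),np.float32([[u[1]]]),1)[0,0]))
    row=np.array(row); ys=np.arange(-56,60,1.0)
    print(x,"-y:",[int(v) for v in row[:22]],"+y:",[int(v) for v in row[92:114]])
```

```text
lipL [35.5 39.3]
lipR [ 35.8 -33.6]
L walltop front [35.2 41.6]
R walltop front [ 37.3 -33.3]
L walltop rear [99.6 40.9]
R rear [100.2 -33.6]
0 -y: [168, 168, 168, 167, 167, 167, 167, 167, 168, 171, 177, 185, 193, 200, 205, 200, 187, 170, 147, 132, 121, 117] +y: [114, 118, 121, 116, 136, 170, 206, 216, 220, 224, 215, 201, 183, 160, 136, 121, 118, 117, 116, 115, 114, 114]
-20 -y: [169, 169, 169, 169, 169, 169, 169, 169, 169, 171, 176, 184, 193, 202, 210, 197, 180, 159, 141, 127, 116, 115] +y: [130, 127, 124, 122, 117, 113, 114, 131, 155, 178, 195, 207, 190, 166, 143, 128, 118, 115, 115, 115, 115, 115]
-40 -y: [160, 160, 161, 161, 161, 161, 162, 163, 164, 166, 171, 178, 186, 196, 198, 192, 177, 160, 139, 127, 119, 115] +y: [146, 141, 138, 134, 131, 128, 130, 146, 168, 189, 201, 207, 191, 165, 140, 128, 121, 118, 117, 115, 114, 114]
-60 -y: [162, 161, 161, 160, 160, 161, 161, 162, 162, 162, 166, 175, 185, 193, 199, 201, 189, 164, 141, 128, 120, 116] +y: [104, 103, 100, 93, 95, 107, 126, 148, 172, 189, 197, 195, 182, 156, 132, 120, 116, 113, 113, 113, 113, 114]
-80 -y: [166, 164, 163, 162, 161, 160, 160, 159, 160, 162, 167, 175, 187, 199, 203, 197, 187, 168, 147, 127, 117, 115] +y: [147, 145, 142, 137, 133, 133, 138, 149, 166, 184, 194, 190, 178, 155, 135, 120, 116, 115, 114, 113, 113, 113]
```

servo_tool --pt "0 0.09 0 0 0 0" --pt "0 0.09 0.3 0 0 0" --pt "0 0.09 0.8 0 0 0" --pt "0 0.09 1.2 0 0 0" --pt "0 0.09 1.6 0 0 0" --pt "0 0.09 2 0 0 0" --pt "0 0.09 2.4 0 0 0" --pt "0 0.09 2.4 0 0 0" --pt "0 0.09 2.4 0 0 0" --pt "0 0.09 2.4 0 0 0"

```text
clock: 15.17
eef_pos: [689.8, -0.4, 83.2]
eef_rot: [-3.142, -0.0, -0.16]
wrist_force: [-0.3, -0.0, -1.8]
finger_gap: 16.5
```

servo_tool --pt "0 0 0.2 0 0 0" --pt "0 0 0.4 0 0 0" --pt "0 0 0.6 0 0 0" --pt "0 0 0.8 0 0 0" --pt "0 0 1 0 0 0" --pt "0 0 1.2 0 0 0" --pt "0 0 1.4 0 0 0" --pt "0 0 1.6 0 0 0" --pt "0 0 1.8 0 0 0" --pt "0 0 1.9 0 0 0"

```text
clock: 16.0
eef_pos: [689.5, -0.4, 63.7]
eef_rot: [3.142, 0.0, -0.16]
wrist_force: [0.3, 0.1, -2.0]
finger_gap: 16.3
```

```bash
python3 -c "
from h import *
st=read_state();print(st['eef_pos'],st['wrist_force'],st['moment'])
s=camera('side');save(s,'c4s.png',(260,170,360,285),5.2)"
```

```text
[ 6.89546197e+02 -3.69925875e-01  6.36677831e+01] [ 0.3482967   0.11516667 -1.98573409] [ 0.05324044 -0.08588228 -0.0097985 ]
```

View pics/c4s.png

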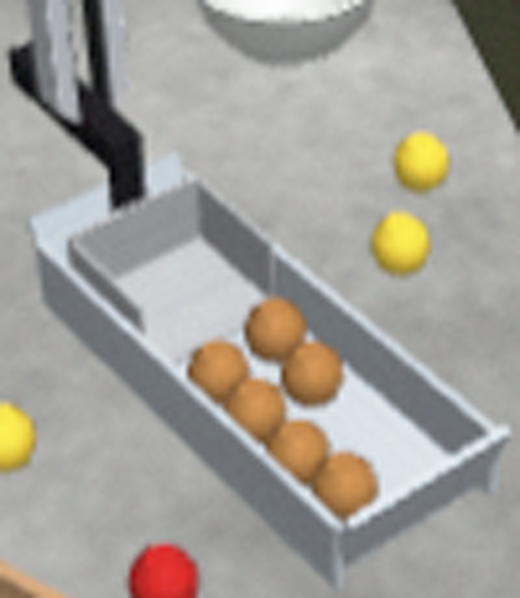

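The scoop went in without touching the walls. I'll lower it to the floor gently.

servo_tool --pt "0 0 0.1 0 0 0" --pt "0 0 0.2 0 0 0" --pt "0 0 0.3 0 0 0" --pt "0 0 0.4 0 0 0" --pt "0 0 0.45 0 0 0" --pt "0 0 0.45 0 0 0" --pt "0 0 0.45 0 0 0" --pt "0 0 0.45 0 0 0" --pt "0 0 0.45 0 0 0" --pt "0 0 0.45 0 0 0"

```text
clock: 16.88
eef_pos: [689.7, -0.4, 59.6]
eef_rot: [-3.142, -0.0, -0.16]
wrist_force: [0.3, 0.3, -0.4]
finger_gap: 16.4
```

servo_tool --pt "-0.4 0 0.04 0 0 0" --pt "-0.9 0 0.05 0 0 0" --pt "-1.5 0 0.05 0 0 0" --pt "-2.1 0 0.05 0 0 0" --pt "-2.7 0 0.05 0 0 0" --pt "-3.3 0 0.05 0 0 0" --pt "-3.9 0 0.05 0 0 0" --pt "-4.5 0 0.05 0 0 0" --pt "-5.1 0 0.05 0 0 0" --pt "-5.5 0 0.05 0 0 0"

```text
clock: 17.72
eef_pos: [634.8, 8.5, 59.2]
eef_rot: [-3.142, -0.0, -0.16]
wrist_force: [3.6, -0.5, 1.9]
finger_gap: 16.5
```

```bash
python3 -c "
from h import *
st=read_state();print(st['eef_pos'],st['wrist_force'],st['moment'])
s=camera('side');save(s,'c5s.png',(260,170,360,285),5.2)"
```

```text
[634.76684355   8.51378686  59.23008411] [ 3.62147463 -0.47043997  1.85131799] [-0.04179629 -0.5860673   0.00165281]
```

View pics/c5s.png

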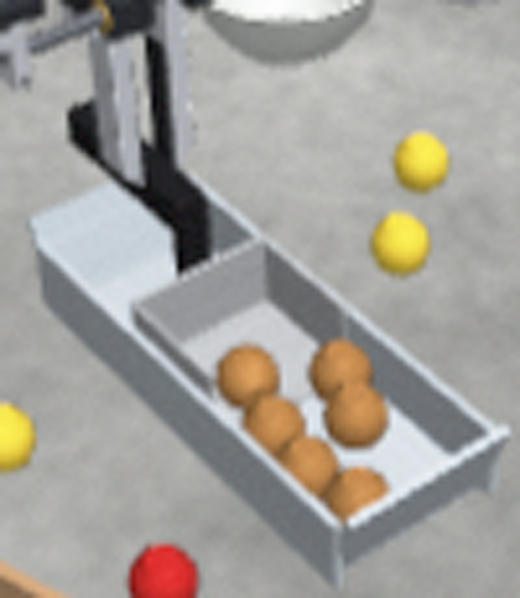

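One ball has mounted the blade and the others are being pushed towards the end wall. I'll continue.

servo_tool --pt "-0.4 0 0 0 0 0" --pt "-0.9 0 0 0 0 0" --pt "-1.4 0 0 0 0 0" --pt "-1.9 0 0 0 0 0" --pt "-2.4 0 0 0 0 0" --pt "-2.9 0 0 0 0 0" --pt "-3.4 0 0 0 0 0" --pt "-3.9 0 0 0 0 0" --pt "-4.3 0 0 0 0 0" --pt "-4.5 0 0 0 0 0"

```text
clock: 18.6
eef_pos: [590.6, 15.6, 59.2]
eef_rot: [-3.142, -0.001, -0.16]
wrist_force: [5.8, 0.1, 3.0]
finger_gap: 16.5
```

```bash
python3 -c "
from h import *
st=read_state();print(st['eef_pos'],st['wrist_force'],st['moment'])
s=camera('side');save(s,'c6s.png',(260,170,360,285),5.2)"
```

```text
[590.60692052  15.64612151  59.24169071] [5.82090306 0.13119792 2.98847746] [-0.09576352 -1.10322379 -0.08575031]
```

View pics/c6s.png

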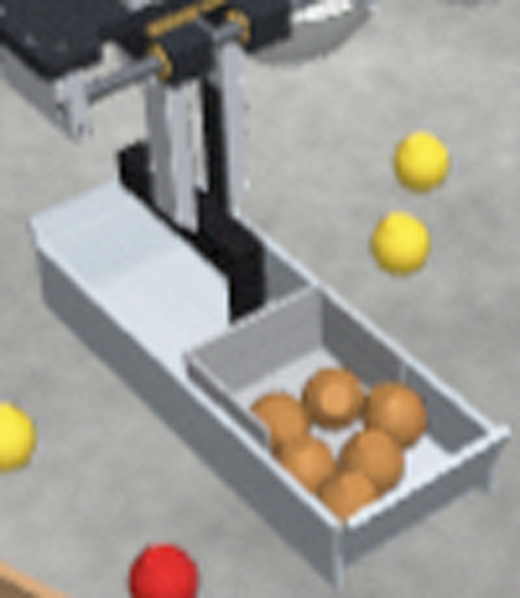

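servo_tool --pt "-0.3 0 0 0 0 0" --pt "-0.6 0 0 0 0 0" --pt "-0.9 0 0 0 0 0" --pt "-1.2 0 0 0 0 0" --pt "-1.5 0 0 0 0 0" --pt "-1.8 0 0 0 0 0" --pt "-2.1 0 0 0 0 0" --pt "-2.4 0 0 0 0 0" --pt "-2.6 0 0 0 0 0" --pt "-2.8 0 0 0 0 0"

```text
clock: 19.48
eef_pos: [566.4, 20.2, 61.4]
eef_rot: [-3.14, -0.009, -0.16]
wrist_force: [10.4, 0.1, 5.5]
finger_gap: 16.6
```

```bash
python3 -c "
from h import *
st=read_state();print(st['eef_pos'],st['wrist_force'],st['moment'])
s=camera('side');save(s,'c7s.png',(260,170,360,285),5.2)"
```

```text
[566.43247963  20.16679997  61.35910671] [10.41207339  0.10015445  5.52804465] [ 0.03480347 -2.11683477  0.08463231]
```

View pics/c7s.png

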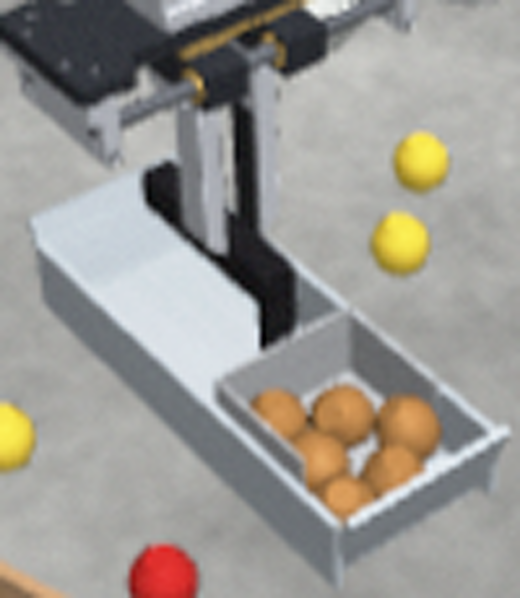

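servo_tool --pt "-0.1 0 0 0 0 0" --pt "-0.2 0 0 0 0 0" --pt "-0.3 0 0 0 0 0" --pt "-0.4 0 0 0 0 0" --pt "-0.5 0 0 0 0 0" --pt "-0.6 0 0 0 0 0" --pt "-0.7 0 0 0 0 0" --pt "-0.8 0 0 0 0 0" --pt "-0.8 0 0 0 0 0" --pt "-0.8 0 0 0 0 0"

```text
clock: 20.37
eef_pos: [558.3, 20.7, 61.0]
eef_rot: [-3.141, -0.008, -0.161]
wrist_force: [16.2, -3.8, 9.9]
finger_gap: 17.0
```

```bash
python3 -c "
from h import *
st=read_state();print(st['eef_pos'],st['eef_rot'],st['wrist_force'],st['moment'])
s=camera('side');save(s,'c8s.png',(280,190,360,285),6.2)"
```

```text
[558.31419258  20.7100392   60.9620663 ] [-3.14114957 -0.00794086 -0.1606098 ] [16.22306075 -3.77274497  9.85446182] [-0.78260493 -3.2386313  -0.16816864]
```

View pics/c8s.png

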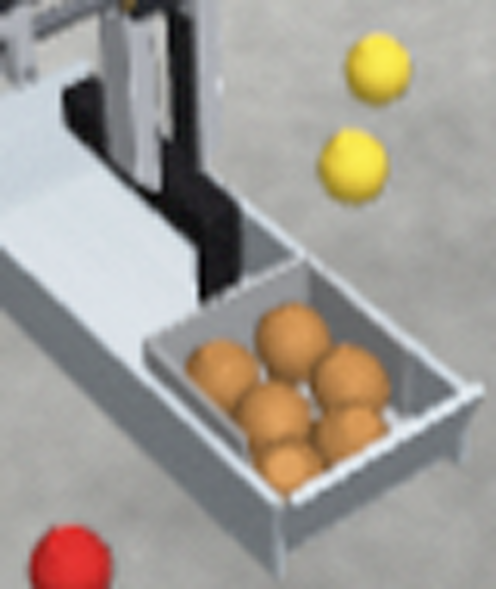

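All six balls are now wedged between the rear wall and the end wall, at 16 N. I'll back off a little so the front pair stays behind, then tilt up and carry the rest.

servo_tool --pt "0.2 0 0 0 0 0" --pt "0.4 0 0 0 0 0" --pt "0.7 0 0 0 0 0" --pt "1 0 0 0 0 0" --pt "1.3 0 0 0 -0.02 0" --pt "1.6 0 0 0 -0.05 0" --pt "1.8 0 0 0 -0.09 0" --pt "2 0 0 0 -0.13 0" --pt "2.1 0 0 0 -0.15 0" --pt "2.1 0 0 0 -0.15 0"

```text
clock: 21.25
eef_pos: [575.6, 17.8, 57.6]
eef_rot: [3.141, 0.154, -0.16]
wrist_force: [-0.1, 0.1, -3.7]
finger_gap: 16.5
```

```bash
python3 -c "
from h import *
st=read_state();print(st['eef_pos'],st['eef_rot'],st['wrist_force'],st['moment'])
s=camera('side');save(s,'c9s.png',(280,190,360,285),6.2)"
```

```text
[575.63386202  17.84544263  57.57309224] [ 3.14121913  0.15385851 -0.16034087] [-0.10951722  0.11811211 -3.66355747] [-0.06865797 -0.33000351 -0.03626055]
```

View pics/c9s.png

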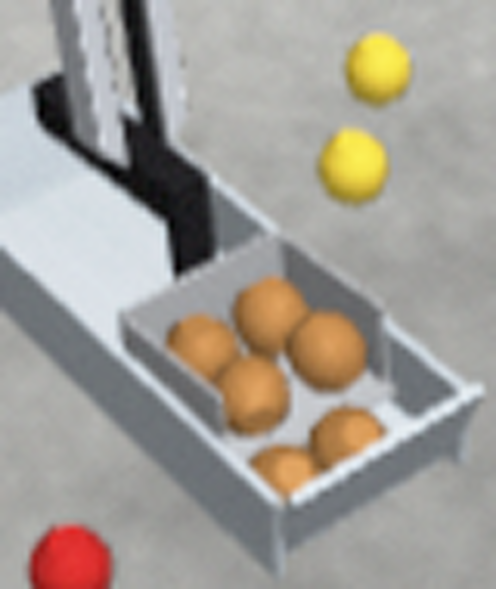

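Four balls are on the scoop and two are left in the tray. I'll tilt further and lift.

servo_tool --pt "0.1 0 -0.3 0 -0.03 0" --pt "0.1 0 -0.8 0 -0.06 0" --pt "0 0 -1.5 0 -0.1 0" --pt "-0.2 0 -2.5 0 -0.14 0" --pt "-0.4 0 -4 0 -0.18 0" --pt "-0.7 0 -6 0 -0.2 0" --pt "-1 0 -8 0 -0.2 0" --pt "-1.4 0 -10 0 -0.2 0" --pt "-1.7 0 -12 0 -0.2 0" --pt "-1.9 0 -13 0 -0.2 0"

```text
clock: 22.13
eef_pos: [576.9, 17.9, 192.4]
eef_rot: [-3.141, 0.348, -0.16]
wrist_force: [-0.1, -0.7, -3.1]
finger_gap: 16.4
```

```bash
python3 -c "
from h import *
st=read_state();print(st['eef_pos'],st['eef_rot'],st['wrist_force'],st['joints'])
s=camera('side');save(s,'d1s.png',(240,130,400,285),4)"
```

```text
[576.87161415  17.91814532 192.38066078] [-3.14146057  0.34753796 -0.159998  ] [-0.09357401 -0.68454374 -3.08940472] [-0.05145049  0.59490152  1.11329324  0.03785378  1.77889152  1.68072519]
```

View pics/d1s.png

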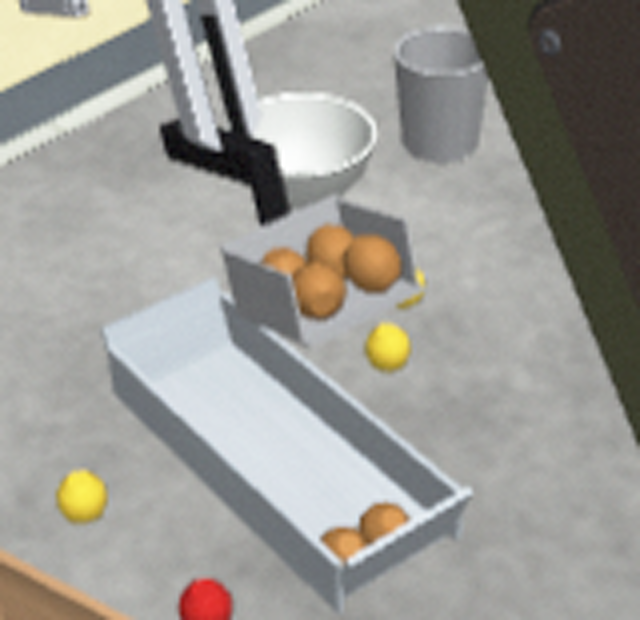

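```bash
python3 -c "
from h import *
plan(621,290,185,0.178,0.35)"
```

```text
shift cm [  0.28 -27.56   0.81] rot [-0.116 -0.004 -0.318] rows>= 6.6 clock 22.18
```

servo_tool --pt "0 -0.3 0 0 0 0" --pt "0 -0.9 0 0 0 0" --pt "0 -1.8 0 0 0 0" --pt "0 -3 0 0 0 0" --pt "0 -4.5 0.1 -0.01 0 -0.03" --pt "0.1 -6 0.2 -0.02 0 -0.06" --pt "0.1 -7.5 0.2 -0.03 0 -0.09" --pt "0.1 -9 0.3 -0.04 0 -0.12" --pt "0.1 -10.5 0.3 -0.05 0 -0.15" --pt "0.1 -12 0.4 -0.06 0 -0.18"

```text
clock: 23.02
eef_pos: [595.5, 138.2, 185.8]
eef_rot: [-3.136, 0.35, 0.034]
wrist_force: [0.4, -0.6, -2.7]
finger_gap: 16.3
```

```bash
python3 -c "
from h import *
plan(621,290,185,0.178,0.35)"
```

```text
shift cm [  2.91 -15.09  -0.89] rot [-0.055 -0.    -0.135] rows>= 3.7 clock 23.02
```

servo_tool --pt "0.3 -1.7 -0.1 -0.01 0 -0.02" --pt "0.6 -3.4 -0.2 -0.02 0 -0.04" --pt "0.9 -5.1 -0.3 -0.02 0 -0.06" --pt "1.3 -6.8 -0.4 -0.03 0 -0.08" --pt "1.6 -8.5 -0.5 -0.04 0 -0.1" --pt "2 -10.2 -0.6 -0.04 0 -0.12" --pt "2.3 -12 -0.7 -0.05 0 -0.13" --pt "2.6 -13.5 -0.8 -0.05 0 -0.13" --pt "2.8 -14.6 -0.9 -0.05 0 -0.13" --pt "2.9 -15.1 -0.9 -0.05 0 -0.13"

```text
clock: 23.85
eef_pos: [620.9, 290.7, 184.8]
eef_rot: [-3.138, 0.35, 0.172]
wrist_force: [-0.1, -0.1, -3.1]
finger_gap: 16.6
```

```bash
python3 -c "
from h import *
plan(621,290,170,0.178,0.35)
print(read_state()['joints'],read_state()['wrist_force'])
t=camera('top');save(t,'d2.png',(110,110,320,300),3)
s=camera('side');save(s,'d2s.png',(100,130,340,330),3.2)"
```

```text
shift cm [0.51 0.07 1.39] rot [-0.005 -0.    -0.005] rows>= 0.4 clock 23.85
[0.35605221 0.90596571 0.61815269 0.07101897 1.96028514 1.77063897] [-0.0527983  -0.08888476 -3.05112355]
```

View pics/d2s.png

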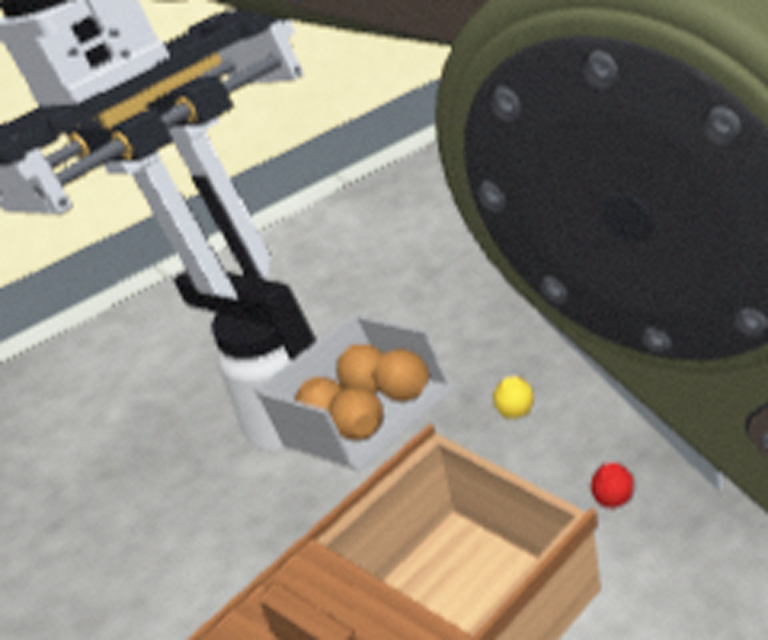

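View pics/d2.png

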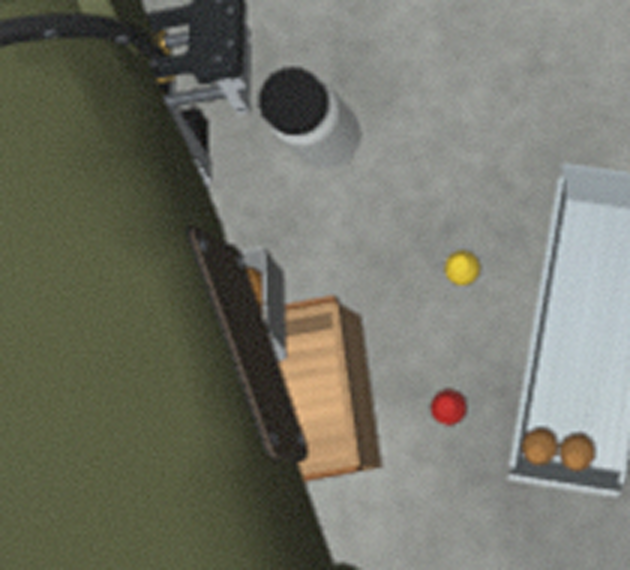

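Run:
```python
from h import *
s=camera("side"); c=np.array([493,267.]); a=.178; ex=np.array([np.cos(a),np.sin(a)]); ey=np.array([-ex[1],ex[0]])
st=read_state(); R=Rn.from_euler('xyz',st["eef_rot"])
# lip corners: tool frame: x -108, y +-39, z +55
for y in(39,-39):
    p=st["eef_pos"]+R.apply([-108,y,55]); d=p[:2]-c; print(np.round([d@ex,d@ey,p[2]],1),"pix crop",(proj(s,p)-[100,130])*3.2)
for p in [(355,467),(448,380)]:
    q=onz(s,p[0]/3.2+99.7,p[1]/3.2+129.7,170); d=q[:2]-c; print("seen",d@ex,d@ey)
```

```text
[  9.3 -39.5 170.3] pix crop [462.78969735 372.2071962 ]
[  9.9  38.5 170.5] pix crop [365.31002628 457.0191942 ]
seen 10.86016357405204 46.18098166144755
seen 13.541813909009194 -30.54502353143768
```

Run:
```python
from h import *
s=camera("side"); c=np.array([493,267.]); a=.178; ex=np.array([np.cos(a),np.sin(a)]); ey=np.array([-ex[1],ex[0]])
for p,z in [((432,430),84),((597,517),84),((432,430),76),((597,517),76)]:
    q=onz(s,p[0]/3.2+99.7,p[1]/3.2+129.7,z); d=q[:2]-c; print("seen",z,d@ex,d@ey)
save(s,"d3s.png",(170,225,310,345),5)
```

```text
seen 84 61.980575307825546 -49.643935704722836
seen 84 -72.62800639101103 -48.95078351662027
seen 76 68.29560717046742 -54.6233056183388
seen 76 -68.09902275461342 -53.92095636998612
```

View pics/d3s.png

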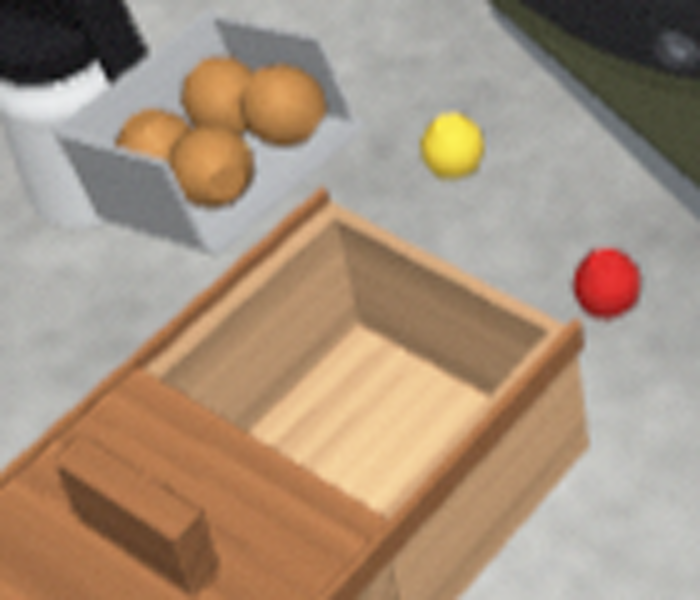

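```bash
cat >> h.py <<'E'
BC=np.array([493,267.]); BA=.178
def boxpose(bx,by,z,yaw=BA):
    ex=np.array([np.cos(BA),np.sin(BA)]); ey=np.array([-ex[1],ex[0]]); p=BC+ex*bx+ey*by; return p[0],p[1],z,yaw
E
python3 -c "
from h import *
plan(*boxpose(126,-2,150),0.0)"
```

```text
shift cm [0.84 0.   3.46] rot [-0.004  0.349 -0.009] rows>= 2.8 clock 24.05
```

servo_tool --pt "0.1 0 0.3 0 0.03 0" --pt "0.2 0 0.7 0 0.06 0" --pt "0.3 0 1.1 0 0.1 0" --pt "0.4 0 1.6 0 0.14 0" --pt "0.5 0 2.1 0 0.18 0" --pt "0.6 0 2.6 0 0.22 0" --pt "0.7 0 3 0 0.26 0" --pt "0.8 0 3.3 0 0.3 0" --pt "0.8 0 3.5 0 0.33 -0.01" --pt "0.8 0 3.5 0 0.35 -0.01"

```text
clock: 24.88
eef_pos: [616.4, 286.6, 150.1]
eef_rot: [-3.137, -0.002, 0.178]
wrist_force: [0.0, 0.2, -3.4]
finger_gap: 16.4
```

```bash
python3 -c "
from h import *
for a in [(105,166,-.3),(90,176,-.45),(76,184,-.6)]: plan(*boxpose(a[0],-2,a[1]),a[2])
s=camera('side');save(s,'d4s.png',(170,205,310,345),4)"
```

```text
shift cm [-1.99 -0.07 -1.6 ] rot [-0.004  0.298 -0.   ] rows>= 2.4 clock 24.88
shift cm [-3.48 -0.07 -2.6 ] rot [-0.004  0.448 -0.001] rows>= 3.6 clock 24.88
shift cm [-4.88 -0.08 -3.4 ] rot [-0.004  0.598 -0.001] rows>= 4.8 clock 24.88
```

View pics/d4s.png

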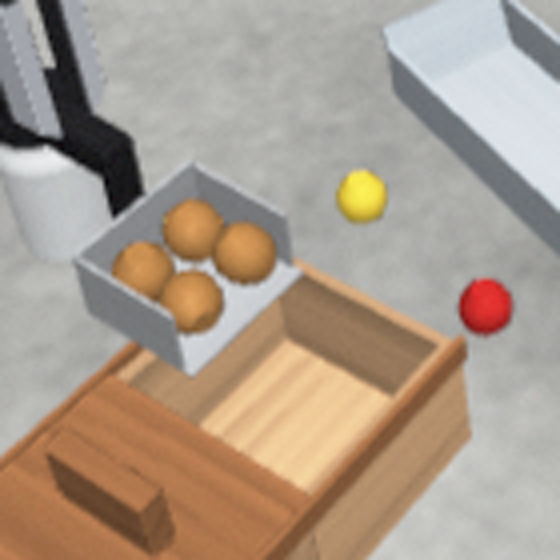

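servo_tool --pt "-0.3 0 -0.2 0 0.05 0" --pt "-0.6 0 -0.5 0 0.1 0" --pt "-1 0 -0.8 0 0.15 0" --pt "-1.3 0 -1 0 0.2 0" --pt "-1.7 0 -1.3 0 0.25 0" --pt "-2 0 -1.6 0 0.3 0" --pt "-2.7 0 -2.1 0 0.37 0" --pt "-3.4 0 -2.6 0 0.44 0" --pt "-4.2 0 -3 0 0.52 0" --pt "-4.9 0 -3.4 0 0.6 0"

```text
clock: 25.77
eef_pos: [568.2, 278.0, 184.9]
eef_rot: [-3.135, -0.605, 0.175]
wrist_force: [1.0, -0.0, -1.8]
finger_gap: 16.5
```

```bash
python3 -c "
from h import *
for a in [(58,190,-.75),(42,195,-.9),(18,197,-1.1)]: plan(*boxpose(a[0],-2,a[1]),a[2])
print(read_state()['joints'])
s=camera('side');save(s,'d5s.png',(170,205,310,345),4)"
```

```text
shift cm [-1.19 -0.05 -1.44] rot [-0.004  0.145 -0.003] rows>= 1.2 clock 25.77
shift cm [-2.22 -0.05 -2.76] rot [-0.004  0.295 -0.003] rows>= 2.4 clock 25.77
shift cm [-4.08 -0.05 -4.29] rot [-0.004  0.495 -0.004] rows>= 4.0 clock 25.77
[ 0.47252724  0.17536002  1.79173287 -0.28550967  0.60824262  2.05437435]
```

View pics/d5s.png

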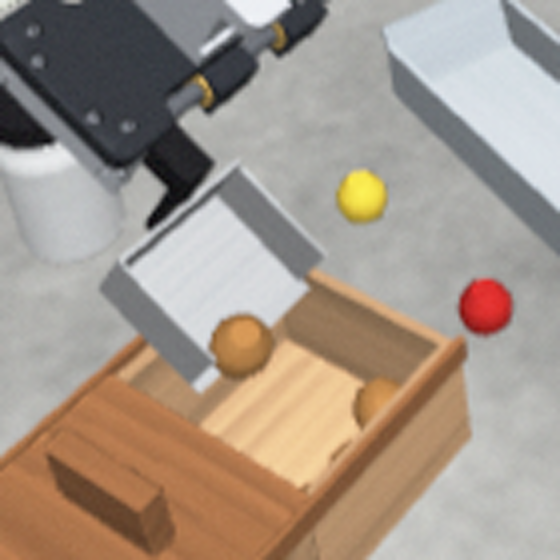

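Hold so that the last ball slides off.

servo_tool --pt "-0.3 0 -0.4 0 0.04 0" --pt "-0.6 0 -0.7 0 0.07 0" --pt "-0.6 0 -0.7 0 0.07 0" --pt "-0.6 0 -0.7 0 0.07 0" --pt "-0.6 0 -0.7 0 0.07 0" --pt "-0.6 0 -0.7 0 0.07 0" --pt "-0.6 0 -0.7 0 0.07 0" --pt "-0.6 0 -0.7 0 0.07 0" --pt "-0.6 0 -0.7 0 0.07 0" --pt "-0.6 0 -0.7 0 0.07 0"

```text
clock: 26.65
eef_pos: [560.0, 277.1, 186.3]
eef_rot: [-3.136, -0.671, 0.175]
wrist_force: [0.1, 0.5, -2.2]
finger_gap: 16.3
```

```bash
python3 -c "
from h import *
plan(*boxpose(110,-2,210),0.0)
s=camera('side');save(s,'d6s.png',(170,205,310,345),4)
t=camera('top');save(t,'d6.png',(110,150,320,300),3.6)"
```

```text
shift cm [ 4.78 -0.    0.77] rot [-0.004 -0.671 -0.001] rows>= 5.4 clock 26.65
```

View pics/d6s.png

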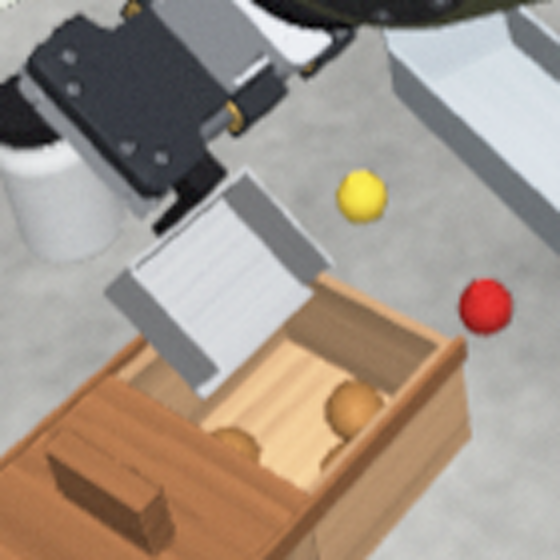

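View pics/d6.png

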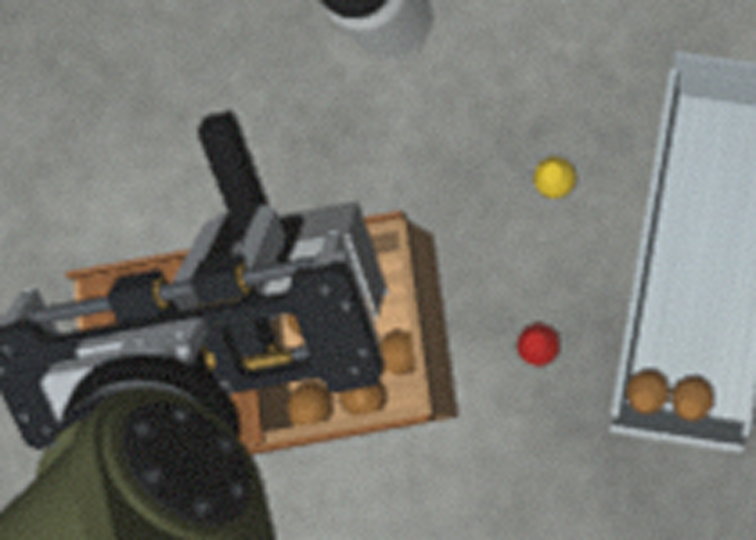

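The scoop is empty and 4 balls are in the compartment. The remaining two lie at the tray's end wall, so I'll go back for them.

servo_tool --pt "0.5 0 -0.6 0 -0.03 0" --pt "1 0 -1.2 0 -0.08 0" --pt "1.5 0 -1.3 0 -0.15 0" --pt "2 0 -1.3 0 -0.23 0" --pt "2.5 0 -1 0 -0.31 0" --pt "3 0 -0.6 0 -0.4 0" --pt "3.5 0 -0.2 0 -0.49 0" --pt "4 0 0.2 0 -0.57 0" --pt "4.5 0 0.5 0 -0.64 0" --pt "4.8 0 0.5 0 -0.671 0"

```text
clock: 27.58
eef_pos: [601.0, 284.1, 211.4]
eef_rot: [-3.137, 0.004, 0.178]
wrist_force: [-0.3, -0.1, -1.9]
finger_gap: 16.7
```

```bash
cat >> h.py <<'E'
TC=np.array([549.9,24.0]); TA=-.16
def traypose(x,y,z):
    ex=np.array([np.cos(TA),np.sin(TA)]); ey=np.array([-ex[1],ex[0]]); p=TC+ex*x+ey*y; return p[0],p[1],z,TA
E
python3 -c "
from h import *
st=read_state();d=np.array([689.7,-.4])-TC;print('good lateral',d@np.array([-np.sin(TA),np.cos(TA)]))
print(traypose(98,-1.9,150)); plan(*traypose(98,-1.9,150))"
```

```text
good lateral -1.8156604296936965
(np.float64(646.3455691782444), np.float64(6.511083913390203), 150, -0.16)
shift cm [-0.43 28.15  6.01] rot [-0.004  0.005  0.338] rows>= 6.9 clock 27.58
```

servo_tool --pt "0 1.5 0 0 0 0.02" --pt "0 4 0 0 0 0.05" --pt "-0.1 7 0 0 0 0.09" --pt "-0.1 10 0.2 0 0 0.13" --pt "-0.2 13.5 0.7 0 0 0.17" --pt "-0.2 17 1.6 0 0 0.21" --pt "-0.3 20.5 2.8 0 0 0.25" --pt "-0.3 24 4.2 0 0 0.29" --pt "-0.4 27 5.4 0 0 0.33" --pt "-0.4 28.1 6 -0.004 0.004 0.338"

```text
clock: 28.42
eef_pos: [645.5, 2.7, 149.3]
eef_rot: [-3.142, -0.002, -0.166]
wrist_force: [-0.2, -0.4, -1.8]
finger_gap: 16.0
```

servo_tool --pt "0 0 0 0 0 0" --pt "0 0 0 0 0 0" --pt "0 0 0 0 0 0" --pt "0 0 0 0 0 0" --pt "0 0 0.5 0 0 0" --pt "0 0 1.5 0 0 0" --pt "0 0 2.5 0 0 0" --pt "0 0 3.5 0 0 0" --pt "0 0 4 0 0 0" --pt "0 0 4 0 0 0"

```text
clock: 29.25
eef_pos: [645.3, 7.4, 108.9]
eef_rot: [-3.141, -0.0, -0.159]
wrist_force: [-0.1, -0.6, -2.1]
finger_gap: 16.6
```

```bash
python3 -c "
from h import *
plan(*traypose(98,-1.9,64))
s=camera('side');save(s,'e1s.png',(260,170,360,285),5.2)"
```

```text
shift cm [0.12 0.07 4.49] rot [-0.001 -0.     0.001] rows>= 1.1 clock 29.25
```

View pics/e1s.png

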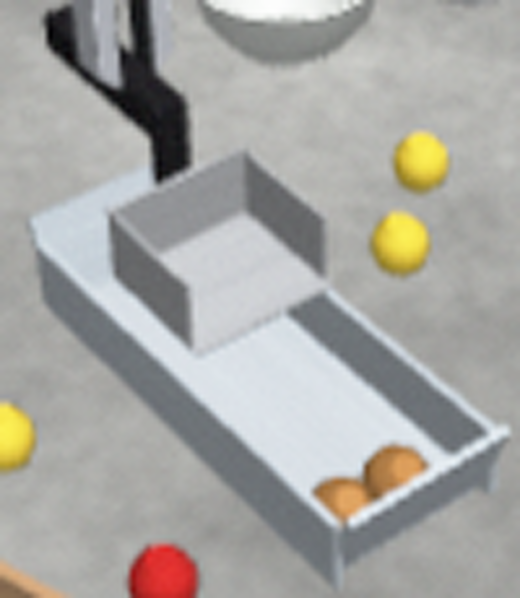

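servo_tool --pt "0 0.07 0.1 0 0 0" --pt "0 0.07 0.6 0 0 0" --pt "0 0.07 1.2 0 0 0" --pt "0 0.07 1.8 0 0 0" --pt "0 0.07 2.4 0 0 0" --pt "0 0.07 3 0 0 0" --pt "0 0.07 3.6 0 0 0" --pt "0 0.07 4.1 0 0 0" --pt "0 0.07 4.5 0 0 0" --pt "0 0.07 4.6 0 0 0"

```text
clock: 30.13
eef_pos: [645.8, 6.6, 64.1]
eef_rot: [-3.141, -0.002, -0.16]
wrist_force: [-0.8, -0.0, -2.8]
finger_gap: 16.2
```

servo_tool --pt "0 0 0.1 0 0 0" --pt "0 0 0.2 0 0 0" --pt "0 0 0.3 0 0 0" --pt "0 0 0.4 0 0 0" --pt "-0.4 0 0.42 0 0 0" --pt "-0.9 0 0.42 0 0 0" --pt "-1.5 0 0.42 0 0 0" --pt "-2.1 0 0.42 0 0 0" --pt "-2.7 0 0.42 0 0 0" --pt "-3.2 0 0.42 0 0 0"

```text
clock: 30.97
eef_pos: [613.8, 11.8, 60.9]
eef_rot: [-3.141, -0.003, -0.159]
wrist_force: [1.2, -0.5, -1.4]
finger_gap: 16.6
```

servo_tool --pt "-0.5 0 0 0 0 0" --pt "-1 0 0 0 0 0" --pt "-1.5 0 0 0 0 0" --pt "-2 0 0 0 0 0" --pt "-2.5 0 0 0 0 0" --pt "-3 0 0 0 0 0" --pt "-3.5 0 0 0 0 0" --pt "-4 0 0 0 0 0" --pt "-4.5 0 0 0 0 0" --pt "-4.9 0 0 0 0 0"

```text
clock: 31.8
eef_pos: [565.6, 19.6, 60.6]
eef_rot: [-3.141, -0.003, -0.159]
wrist_force: [0.8, 0.1, -0.2]
finger_gap: 16.3
```

```bash
python3 -c "
from h import *
st=read_state();print(st['eef_pos'],st['eef_rot'],st['wrist_force'],st['moment'])
s=camera('side');save(s,'e2s.png',(280,190,360,285),6.2)"
```

```text
[565.59699334  19.57796528  60.56247391] [-3.14051143e+00 -3.13464389e-03 -1.59446146e-01] [ 0.78426712  0.09601917 -0.16017514] [ 0.02685043 -0.12684561 -0.01345784]
```

View pics/e2s.png

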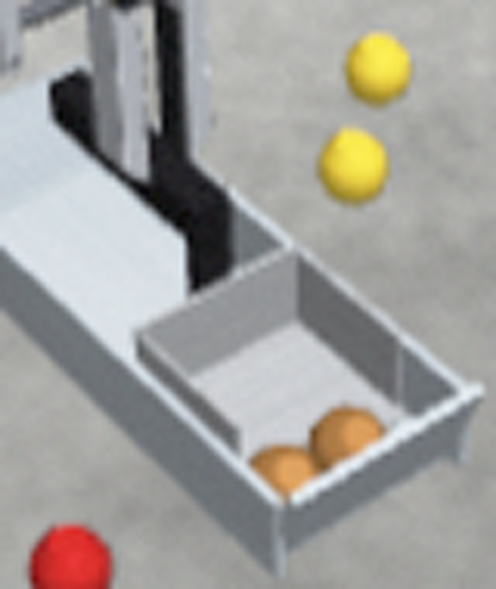

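servo_tool --pt "-0.2 0 0.05 0 0 0" --pt "-0.4 0 0.05 0 0 0" --pt "-0.6 0 0.05 0 0 0" --pt "-0.8 0 0.05 0 0 0" --pt "-1 0 0.05 0 0 0" --pt "-1.2 0 0.05 0 0 0" --pt "-1.4 0 0.05 0 0 0" --pt "-1.5 0 0.05 0 0 0" --pt "-1.5 0 0.05 0 0 0" --pt "-1.5 0 0.05 0 0 0"

```text
clock: 32.68
eef_pos: [550.9, 21.9, 59.8]
eef_rot: [-3.141, -0.002, -0.159]
wrist_force: [0.1, -0.7, -0.8]
finger_gap: 16.4
```

```bash
python3 -c "
from h import *
st=read_state();print(st['eef_pos'],st['eef_rot'],st['wrist_force'],st['moment'])
s=camera('side');save(s,'e3s.png',(280,190,360,285),6.2)"
```

```text
[550.94840068  21.91210819  59.77502578] [-3.14060351e+00 -2.23937712e-03 -1.59466938e-01] [ 0.10795084 -0.72641424 -0.84979269] [ 0.0678831   0.05118917 -0.03351303]
```

View pics/e3s.png

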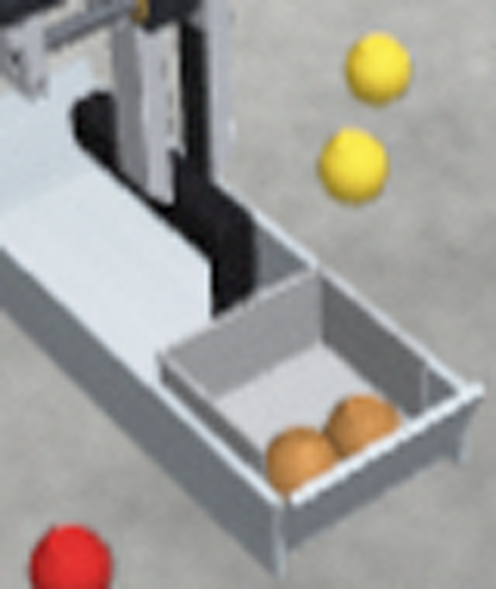

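servo_tool --pt "-0.1 0 0 0 0 0" --pt "-0.2 0 0 0 0 0" --pt "-0.3 0 0 0 0 0" --pt "-0.4 0 0 0 0 0" --pt "-0.5 0 0 0 0 0" --pt "-0.6 0 0 0 0 0" --pt "-0.6 0 0 0 0 0" --pt "-0.6 0 0 0 0 0" --pt "-0.6 0 0 0 0 0" --pt "-0.6 0 0 0 0 0"

```text
clock: 33.57
eef_pos: [546.2, 22.7, 60.5]
eef_rot: [-3.14, -0.005, -0.16]
wrist_force: [5.6, -0.9, 2.3]
finger_gap: 16.3
```

The lip is at the end wall with both balls on the blade. I'll back off slightly, tilt up and lift.

servo_tool --pt "0.2 0 0 0 -0.02 0" --pt "0.4 0 0 0 -0.05 0" --pt "0.4 0 0 0 -0.09 0" --pt "0.4 0 0 0 -0.13 0" --pt "0.4 0 0 0 -0.17 0" --pt "0.4 0 0 0 -0.21 0" --pt "0.4 0 0 0 -0.25 0" --pt "0.4 0 0 0 -0.29 0" --pt "0.4 0 0 0 -0.33 0" --pt "0.4 0 0 0 -0.35 0"

```text
clock: 34.4
eef_pos: [548.9, 22.2, 59.2]
eef_rot: [-3.141, 0.351, -0.159]
wrist_force: [-0.1, 1.0, -3.1]
finger_gap: 16.4
```

```bash
python3 -c "
from h import *
st=read_state();print(st['eef_pos'],st['eef_rot'],st['wrist_force'],st['moment'])
plan(585,17,195,-.16,.35)
s=camera('side');save(s,'e4s.png',(280,190,360,285),6.2)"
```

```text
[548.85589218  22.15785385  59.17185285] [-3.14063142  0.35087658 -0.15925239] [-0.09914996  0.99726078 -3.11535982] [ 0.05305324 -0.50220834  0.01854809]
shift cm [ -1.24  -0.08 -14.01] rot [-0.001  0.001  0.001] rows>= 3.4 clock 34.4
```

View pics/e4s.png

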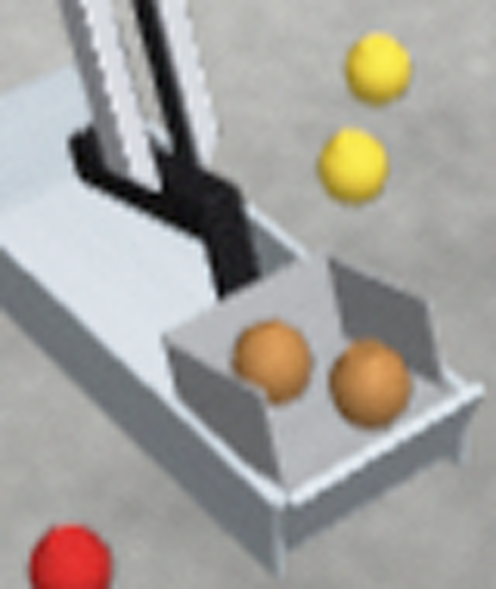

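Both balls are on the scoop. Lifting.

servo_tool --pt "0.2 0 -0.4 0 0 0" --pt "0.3 0 -1 0 0 0" --pt "0.3 0 -2 0 0 0" --pt "0.2 0 -3.5 0 0 0" --pt "0 0 -5 0 0 0" --pt "-0.3 0 -7 0 0 0" --pt "-0.6 0 -9 0 0 0" --pt "-0.9 0 -11 0 0 0" --pt "-1.2 0 -13 0 0 0" --pt "-1.2 0 -14 0 0 0"

```text
clock: 35.28
eef_pos: [586.0, 16.2, 199.7]
eef_rot: [-3.14, 0.342, -0.159]
wrist_force: [-1.0, 0.3, -2.2]
finger_gap: 16.5
```

```bash
python3 -c "
from h import *
plan(621,290,185,0.178,0.35)
s=camera('side');save(s,'e5s.png',(240,130,400,285),4)"
```

```text
shift cm [ -0.33 -27.58   1.73] rot [-0.116 -0.008 -0.317] rows>= 6.6 clock 35.28
```

View pics/e5s.png

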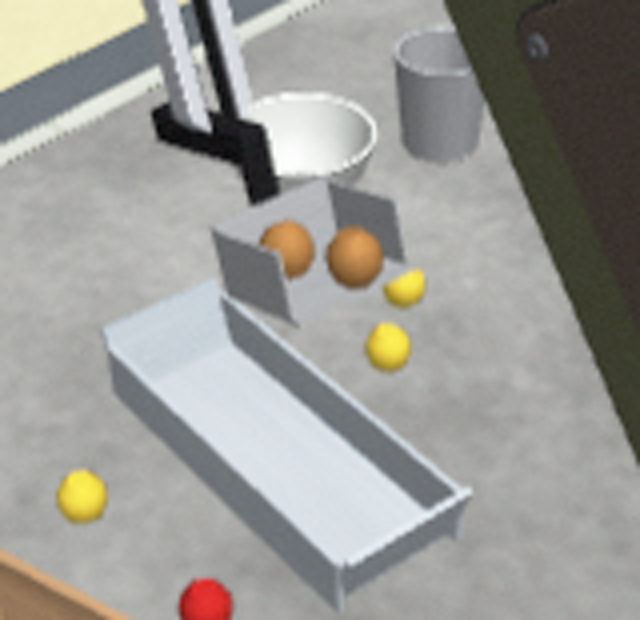

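The tray is empty. Moving over the box again.

servo_tool --pt "0 -0.3 0 0 0 0" --pt "0 -0.9 0 0 0 0" --pt "0 -1.8 0.1 0 0 0" --pt "0 -3 0.2 0 0 0" --pt "-0.1 -4.5 0.3 -0.01 0 -0.03" --pt "-0.1 -6 0.4 -0.02 0 -0.06" --pt "-0.1 -7.5 0.5 -0.03 0 -0.09" --pt "-0.1 -9 0.6 -0.04 0 -0.12" --pt "-0.1 -10.5 0.7 -0.05 0 -0.15" --pt "-0.1 -12 0.7 -0.06 0 -0.18"

```text
clock: 36.17
eef_pos: [600.7, 137.1, 189.0]
eef_rot: [-3.135, 0.347, 0.035]
wrist_force: [0.0, -0.2, -2.6]
finger_gap: 16.6
```

```bash
python3 -c "
from h import *
plan(621,290,185,0.178,0.35)"
```

```text
shift cm [  2.55 -15.21  -0.41] rot [-0.055 -0.003 -0.134] rows>= 3.7 clock 36.17
```

servo_tool --pt "0.3 -1.7 0 -0.01 0 -0.02" --pt "0.6 -3.4 -0.1 -0.02 0 -0.04" --pt "0.9 -5.1 -0.1 -0.02 0 -0.06" --pt "1.2 -6.8 -0.2 -0.03 0 -0.08" --pt "1.5 -8.5 -0.2 -0.04 0 -0.1" --pt "1.8 -10.2 -0.3 -0.05 0 -0.12" --pt "2.1 -12 -0.3 -0.055 0 -0.134" --pt "2.3 -13.5 -0.4 -0.055 0 -0.134" --pt "2.5 -14.7 -0.4 -0.055 0 -0.134" --pt "2.5 -15.2 -0.4 -0.055 0 -0.134"

```text
clock: 37.0
eef_pos: [620.7, 290.5, 184.9]
eef_rot: [3.141, 0.347, 0.177]
wrist_force: [-0.7, -0.1, -3.0]
finger_gap: 16.4
```

```bash
python3 -c "
from h import *
plan(*boxpose(126,-2,150),0.0)"
```

```text
shift cm [0.82 0.26 3.41] rot [ 0.     0.347 -0.001] rows>= 2.8 clock 37.0
```

servo_tool --pt "0.1 0 0.3 0 0.03 0" --pt "0.2 0 0.7 0 0.06 0" --pt "0.3 0 1.1 0 0.1 0" --pt "0.4 0 1.6 0 0.14 0" --pt "0.5 0.1 2.1 0 0.18 0" --pt "0.6 0.1 2.6 0 0.22 0" --pt "0.7 0.1 3 0 0.26 0" --pt "0.8 0.1 3.3 0 0.3 0" --pt "0.8 0.1 3.4 0 0.33 0" --pt "0.8 0.1 3.4 0 0.35 0"

```text
clock: 37.83
eef_pos: [616.8, 286.4, 150.9]
eef_rot: [3.141, -0.005, 0.176]
wrist_force: [-0.1, -0.9, -2.8]
finger_gap: 16.7
```

```bash
python3 -c "
from h import *
for a in [(105,166,-.3),(76,184,-.6)]: plan(*boxpose(a[0],-2,a[1]),a[2])
s=camera('side');save(s,'e6s.png',(170,205,310,345),4)"
```

```text
shift cm [-2.02 -0.08 -1.52] rot [ 0.001  0.295 -0.002] rows>= 2.4 clock 37.83
shift cm [-4.91 -0.07 -3.34] rot [ 0.001  0.595 -0.002] rows>= 4.8 clock 37.83
```

View pics/e6s.png

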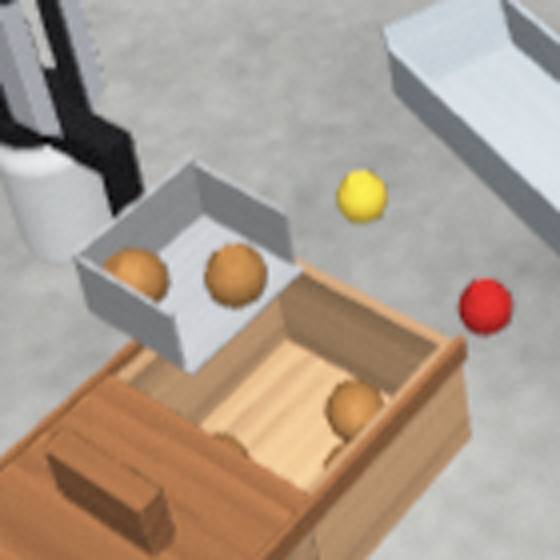

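servo_tool --pt "-0.3 0 -0.2 0 0.05 0" --pt "-0.6 0 -0.5 0 0.1 0" --pt "-1 0 -0.8 0 0.15 0" --pt "-1.3 0 -1 0 0.2 0" --pt "-1.7 0 -1.3 0 0.25 0" --pt "-2 0 -1.6 0 0.3 0" --pt "-2.7 0 -2.1 0 0.37 0" --pt "-3.4 0 -2.6 0 0.44 0" --pt "-4.2 0 -3 0 0.52 0" --pt "-4.9 0 -3.4 0 0.6 0"

```text
clock: 38.72
eef_pos: [568.5, 277.9, 185.5]
eef_rot: [-3.141, -0.607, 0.175]
wrist_force: [1.1, -1.1, -1.6]
finger_gap: 16.5
```

servo_tool --pt "-0.3 0 -0.4 0 0.04 0" --pt "-0.6 0 -0.7 0 0.07 0" --pt "-0.6 0 -0.7 0 0.07 0" --pt "-0.6 0 -0.7 0 0.07 0" --pt "-0.6 0 -0.7 0 0.07 0" --pt "-0.6 0 -0.7 0 0.07 0" --pt "-0.6 0 -0.7 0 0.07 0" --pt "-0.6 0 -0.7 0 0.07 0" --pt "-0.6 0 -0.7 0 0.07 0" --pt "-0.6 0 -0.7 0 0.07 0"

```text
clock: 39.55
eef_pos: [560.4, 276.1, 187.1]
eef_rot: [3.141, -0.674, 0.175]
wrist_force: [-0.6, -0.2, -2.5]
finger_gap: 16.6
```

```bash
python3 -c "
from h import *
plan(*boxpose(110,-2,210),0.0)
s=camera('side');save(s,'e7s.png',(170,205,310,345),4)"
```

```text
shift cm [ 4.71 -0.11  0.84] rot [ 0.002 -0.674 -0.003] rows>= 5.4 clock 39.55
```

View pics/e7s.png

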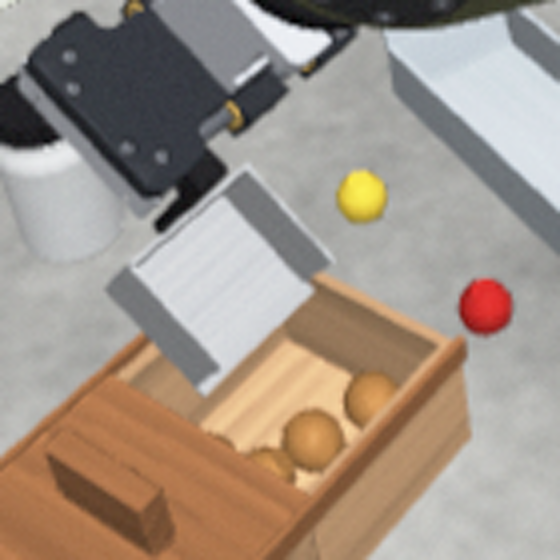

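servo_tool --pt "0.5 0 -0.6 0 -0.03 0" --pt "1 0 -1.2 0 -0.08 0" --pt "1.5 0 -1.3 0 -0.15 0" --pt "2 0 -1.3 0 -0.23 0" --pt "2.5 0 -1 0 -0.31 0" --pt "3 0 -0.6 0 -0.4 0" --pt "3.5 0 -0.2 0 -0.49 0" --pt "4 0 0.2 0 -0.57 0" --pt "4.5 0 0.5 0 -0.64 0" --pt "4.7 0 0.6 0 -0.674 0"

```text
clock: 40.43
eef_pos: [601.2, 283.1, 211.3]
eef_rot: [3.141, 0.004, 0.175]
wrist_force: [0.2, -1.0, -2.4]
finger_gap: 16.8
```

```bash
python3 -c "
from h import *
plan(560,-60,200,-.5)"
```

```text
shift cm [-10.02  33.07   1.18] rot [0.002 0.003 0.675] rows>= 8.3 clock 40.43
```

servo_tool --pt "-0.6 2 0 0 0 0" --pt "-1.5 5 0 0 0 0.05" --pt "-2.5 8.5 0 0 0 0.12" --pt "-3.5 12 0.2 0 0 0.2" --pt "-4.6 15.5 0.4 0 0 0.28" --pt "-5.7 19 0.6 0 0 0.36" --pt "-6.8 22.5 0.8 0 0 0.44" --pt "-7.9 26 1 0 0 0.52" --pt "-9 29.5 1.1 0 0 0.6" --pt "-10 33 1.2 0 0 0.675"

```text
clock: 41.27
eef_pos: [558.7, -60.8, 200.1]
eef_rot: [3.141, -0.001, -0.504]
wrist_force: [-0.1, -0.5, -2.1]
finger_gap: 16.5
```

```bash
python3 -c "
from h import *
plan(500,-421,150,-.7)
t=camera('top');save(t,'f0.png',(110,180,260,300),5)
"
```

```text
shift cm [12.25 34.37  5.03] rot [ 0.    -0.001  0.196] rows>= 8.8 clock 41.27
```

View pics/f0.png

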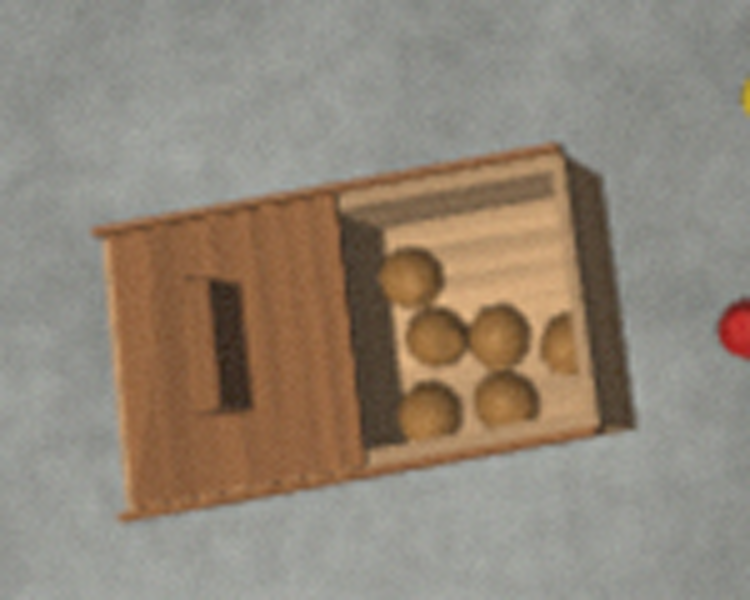

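All six balls lie in the compartment in one layer. Next is the lid.

servo_tool --pt "0.7 2 0 0 0 0" --pt "1.8 5 0.3 0 0 0.02" --pt "3 8.5 0.8 0 0 0.04" --pt "4.3 12 1.4 0 0 0.06" --pt "5.6 15.7 2 0 0 0.09" --pt "6.9 19.4 2.6 0 0 0.12" --pt "8.2 23 3.2 0 0 0.14" --pt "9.5 26.7 3.8 0 0 0.16" --pt "11 31 4.5 0 0 0.18" --pt "12.2 34.4 5 0 0 0.196"

```text
clock: 42.15
eef_pos: [500.7, -421.5, 149.8]
eef_rot: [3.141, -0.001, -0.697]
wrist_force: [1.2, 0.6, -2.0]
finger_gap: 16.2
```

servo_tool --pt "0 0 0 0 0 0" --pt "0 0 0 0 0 0" --pt "0 0 0 0 0 0" --pt "0 0 0.5 0 0 0" --pt "0 0 1.2 0 0 0" --pt "0 0 2.2 0 0 0" --pt "0 0 3.2 0 0 0" --pt "0 0 4.2 0 0 0" --pt "0 0 4.7 0 0 0" --pt "0 0 5 0 0 0"

```text
clock: 42.98
eef_pos: [501.0, -419.1, 98.8]
eef_rot: [3.142, 0.001, -0.696]
wrist_force: [-0.5, -0.1, -2.3]
finger_gap: 16.2
```

```bash
python3 -c "
from h import *
plan(500,-421,66,-.7)
t=camera('top');save(t,'f1.png',(380,180,560,330),4)
s=camera('side');save(s,'f1s.png',(300,90,500,270),3.6)
"
```

```text
shift cm [0.05 0.21 3.28] rot [0.    0.001 0.004] rows>= 0.8 clock 42.98
```

View pics/f1.png

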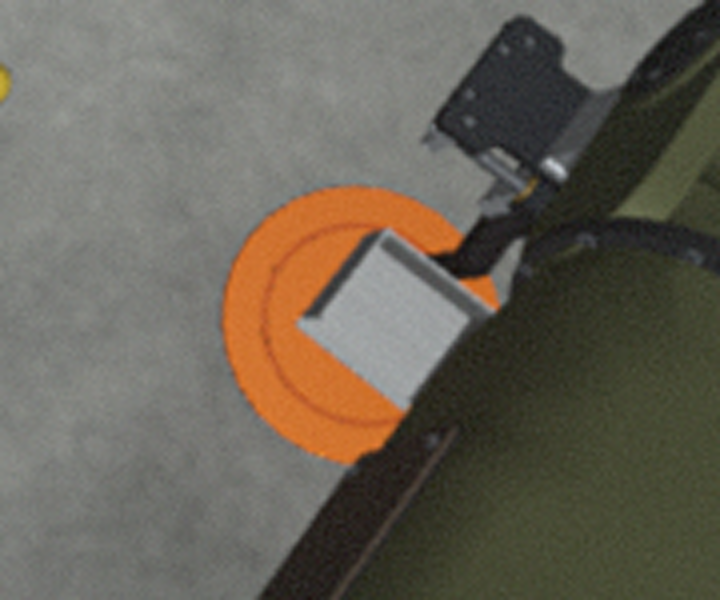

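View pics/f1s.png

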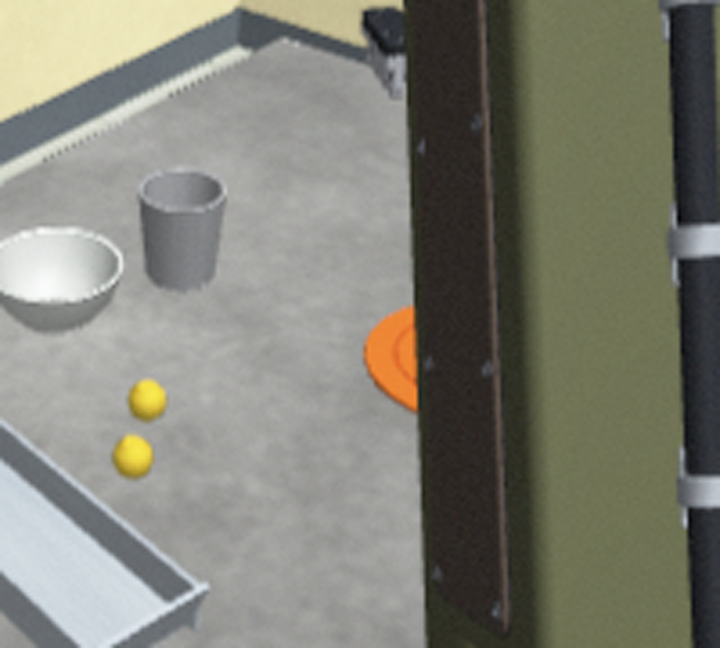

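```bash
python3 -c "
from h import *
plan(497,-412,64,-.7)"
```

```text
shift cm [-0.79 -0.3   3.56] rot [0.    0.    0.004] rows>= 0.9 clock 43.08
```

servo_tool --pt "-0.4 -0.1 0.2 0 0 0" --pt "-0.8 -0.3 0.6 0 0 0" --pt "-0.8 -0.3 1.1 0 0 0" --pt "-0.8 -0.3 1.6 0 0 0" --pt "-0.8 -0.3 2.1 0 0 0" --pt "-0.8 -0.3 2.6 0 0 0" --pt "-0.8 -0.3 3 0 0 0" --pt "-0.8 -0.3 3.3 0 0 0" --pt "-0.8 -0.3 3.4 0 0 0" --pt "-0.8 -0.3 3.4 0 0 0"

```text
clock: 43.92
eef_pos: [497.0, -412.1, 65.9]
eef_rot: [3.141, -0.0, -0.696]
wrist_force: [-0.7, -0.0, -2.1]
finger_gap: 16.7
```

servo_tool --pt "0 0 0.05 0 0 0" --pt "0 0 0.1 0 0 0" --pt "0 0 0.15 0 0 0" --pt "0 0 0.2 0 0 0" --pt "0 0 0.25 0 0 0" --pt "0 0 0.3 0 0 0" --pt "0 0 0.3 0 0 0" --pt "0 0 0.3 0 0 0" --pt "0 0 0.3 0 0 0" --pt "0 0 0.3 0 0 0"

```text
clock: 44.75
eef_pos: [497.1, -412.1, 63.2]
eef_rot: [3.141, -0.001, -0.696]
wrist_force: [-0.2, -0.2, -1.5]
finger_gap: 16.3
```

servo_tool --pt "0 0 0.05 0 0 0" --pt "0 0 0.1 0 0 0" --pt "0 0 0.15 0 0 0" --pt "0 0 0.2 0 0 0" --pt "0 0 0.2 0 0 0" --pt "0 0 0.2 0 0 0" --pt "0 0 0.2 0 0 0" --pt "0 0 0.2 0 0 0" --pt "0 0 0.2 0 0 0" --pt "0 0 0.2 0 0 0"

```text
clock: 45.58
eef_pos: [497.1, -412.2, 61.3]
eef_rot: [3.141, -0.001, -0.696]
wrist_force: [1.1, -0.5, -0.4]
finger_gap: 16.6
```

The scoop is resting on the lid, so I'll release and rise.

servo_tool --pt "0 0 0 0 0 0" --pt "0 0 0 0 0 0" --pt "0 0 0 0 0 0" --pt "0 0 0 0 0 0" --pt "0 0 0 0 0 0" --pt "0 0 -1 0 0 0" --pt "0 0 -2.5 0 0 0" --pt "0 0 -4.5 0 0 0" --pt "0 0 -7 0 0 0" --pt "0 0 -9 0 0 0" --gripper 5

```text
clock: 46.42
eef_pos: [497.1, -412.2, 153.7]
eef_rot: [3.141, -0.002, -0.696]
wrist_force: [-0.1, -0.4, 0.9]
finger_gap: 50.3
```

```bash
python3 -c "
from h import *
plan(474.2,370.6,180,.178)
t=camera('top');save(t,'g1.png',(380,180,560,330),4)
"
```

```text
shift cm [-51.95 -58.6   -2.74] rot [ 0.001 -0.002 -0.874] rows>= 18.8 clock 46.42
```

View pics/g1.png

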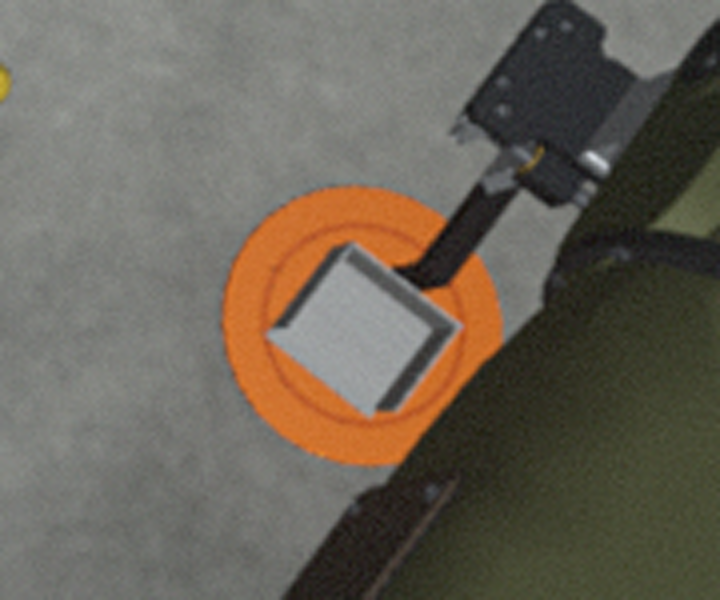

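The scoop lies centred on the lid. Now back to the cover.

servo_tool --pt "-1 -1.2 -0.5 0 0 0" --pt "-2.8 -3.2 -1 0 0 0" --pt "-5 -5.6 -2 0 0 0" --pt "-7.2 -8.1 -2.7 0 0 0" --pt "-9.5 -10.7 -2.7 0 0 0" --pt "-11.8 -13.3 -2.7 0 0 0" --pt "-14.1 -15.9 -2.7 0 0 0" --pt "-16.4 -18.5 -2.7 0 0 0" --pt "-18.7 -21.1 -2.7 0 0 0" --pt "-21 -23.7 -2.7 0 0 0"

```text
clock: 47.3
eef_pos: [487.5, -93.9, 178.8]
eef_rot: [-3.141, -0.001, -0.696]
wrist_force: [0.5, 0.1, -0.3]
finger_gap: 50.1
```

servo_tool --pt "-2.3 -2.6 0 0 0 -0.08" --pt "-4.6 -5.2 0 0 0 -0.17" --pt "-6.9 -7.8 0 0 0 -0.26" --pt "-9.2 -10.4 0 0 0 -0.35" --pt "-11.5 -13 0 0 0 -0.44" --pt "-13.8 -15.6 0 0 0 -0.53" --pt "-16.1 -18.2 0 0 0 -0.62" --pt "-18.4 -20.8 0 0 0 -0.71" --pt "-20.7 -23.4 0 0 0 -0.8" --pt "-23 -26 0 0 0 -0.874"

```text
clock: 48.13
eef_pos: [477.7, 253.3, 178.7]
eef_rot: [3.141, -0.001, 0.183]
wrist_force: [0.1, -0.2, 0.6]
finger_gap: 50.1
```

```bash
python3 -c "
from h import *
plan(474.2,370.6,180,.178)
t=camera('top');save(t,'g2.png')
"
```

```text
shift cm [  1.79 -11.6   -0.14] rot [ 0.    -0.001  0.005] rows>= 2.8 clock 48.13
```

View pics/g2.png

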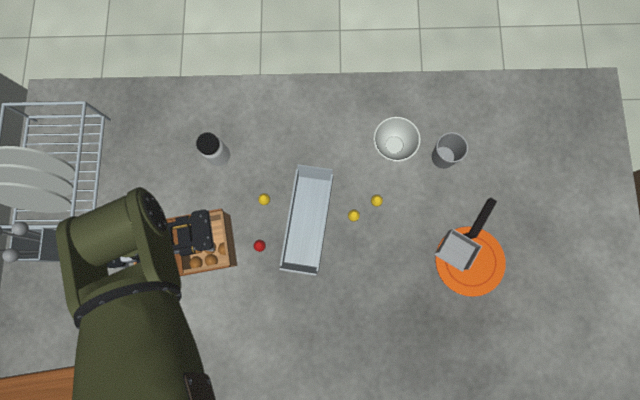

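The scoop has been knocked about 40 mm aside: its blade is now at (458,250), against a lid centre of (470,262). I'll shut the cover first, since I'm here, and then put the scoop right.

servo_tool --pt "0.4 -2.5 0 0 0 0" --pt "0.9 -5.5 0 0 0 0" --pt "1.3 -8.5 0 0 0 0" --pt "1.7 -11 0 0 0 0" --pt "1.8 -11.6 0 0 0 0.005" --pt "1.8 -11.6 0 0 0 0.005" --pt "1.8 -11.6 2 0 0 0.005" --pt "1.8 -11.6 4 0 0 0.005" --pt "1.8 -11.6 5 0 0 0.005" --pt "1.8 -11.6 5 0 0 0.005"

```text
clock: 49.02
eef_pos: [474.7, 367.2, 126.0]
eef_rot: [3.139, 0.003, 0.172]
wrist_force: [-0.3, -0.1, -0.4]
finger_gap: 49.8
```

```bash
python3 -c "
from h import *
plan(474.2,370.6,88,.178)
s=camera('side');save(s,'g3s.png',(120,190,320,390),3)
"
```

```text
shift cm [ 0.02 -0.36  3.79] rot [ 0.002  0.003 -0.006] rows>= 0.9 clock 49.02
```

View pics/g3s.png

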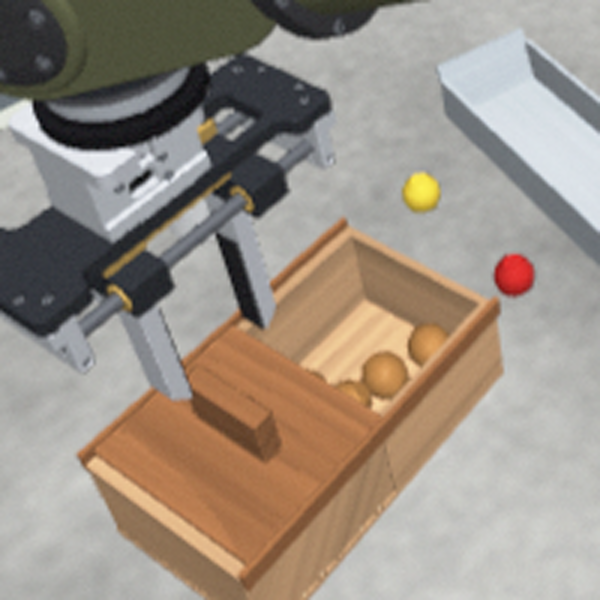

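servo_tool --pt "0 -0.2 0.6 0 0 0" --pt "0 -0.2 1.3 0 0 0" --pt "0 -0.2 2 0 0 0" --pt "0 -0.2 2.7 0 0 0" --pt "0 -0.2 3.3 0 0 0" --pt "0 -0.2 3.7 0 0 0" --pt "0 -0.2 3.7 0 0 0" --pt "0 -0.2 3.7 0 0 0" --pt "0 -0.2 3.7 0 0 0" --pt "0 -0.2 3.7 0 0 0"

```text
clock: 49.9
eef_pos: [475.1, 370.8, 91.2]
eef_rot: [3.141, -0.001, 0.173]
wrist_force: [-0.1, 0.1, 0.1]
finger_gap: 49.7
```

servo_tool --pt "0 0 0 0 0 0" --pt "0 0 0 0 0 0" --pt "0 0 0 0 0 0" --pt "0 0 0 0 0 0" --pt "0 0 0 0 0 0" --pt "0 0 0 0 0 0" --pt "0 0 0 0 0 0" --pt "0 0 0 0 0 0" --pt "0 0 0 0 0 0" --pt "0 0 0 0 0 0" --gripper 0 --grip_force 15

```text
clock: 50.73
eef_pos: [474.9, 370.6, 90.8]
eef_rot: [3.141, -0.0, 0.173]
wrist_force: [0.2, -1.4, 1.2]
finger_gap: 12.9
```

```bash
python3 -c "
from h import *
print(read_state()['eef_pos'],read_state()['finger_gap']); plan(492.8,267.2,88,.178)"
```

```text
[474.94836338 370.61385122  90.81678627] 12.926656781534696
shift cm [-0.02 10.49  0.29] rot [ 0.001 -0.    -0.005] rows>= 2.5 clock 50.73
```

servo_tool --pt "0 0.8 0 0 0 0" --pt "0 1.8 0 0 0 0" --pt "0 2.8 0 0 0 0" --pt "0 3.8 0 0 0 0" --pt "0 4.8 0 0 0 0" --pt "0 5.8 0 0 0 0" --pt "0 6.8 0 0 0 0" --pt "0 7.8 0 0 0 0" --pt "0 8.8 0 0 0 0" --pt "0 9.6 0 0 0 0"

```text
clock: 51.57
eef_pos: [491.6, 275.0, 90.9]
eef_rot: [3.141, -0.0, 0.173]
wrist_force: [0.1, 1.7, -1.6]
finger_gap: 12.9
```

servo_tool --pt "0 0.1 0 0 0 0" --pt "0 0.3 0 0 0 0" --pt "0 0.5 0 0 0 0" --pt "0 0.7 0 0 0 0" --pt "0 0.9 0 0 0 0" --pt "0 1 0 0 0 0" --pt "0 1.1 0 0 0 0" --pt "0 1.2 0 0 0 0" --pt "0 1.2 0 0 0 0" --pt "0 1.2 0 0 0 0"

```text
clock: 52.4
eef_pos: [494.1, 264.9, 91.9]
eef_rot: [3.142, -0.002, 0.173]
wrist_force: [-0.2, -0.6, 6.1]
finger_gap: 1.2
```

```bash
python3 -c "
from h import *
s=camera('side');save(s,'g4s.png',(120,190,320,390),3)
"
```

```text
(no output)
```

View pics/g4s.png

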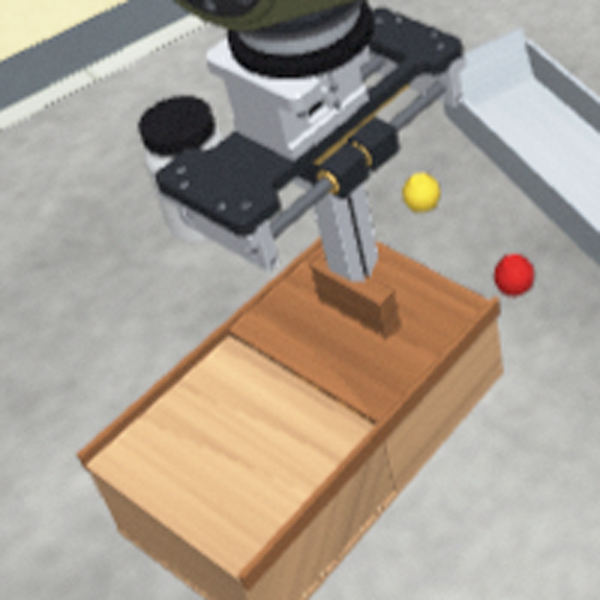

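Run:
```python
from h import *
s=camera('side');t=camera('top'); ex=np.array([np.cos(BA),np.sin(BA)]); ey=np.array([-ex[1],ex[0]])
st=read_state();print(st['eef_pos'],st['finger_gap'],st['wrist_force'])
print("tcp pix",(proj(s,st['eef_pos'])-[120,190])*3)
print("expected fin top pix shut",[np.round((proj(s,np.r_[BC+ex*x+ey*y,117])-[120,190])*3) for x,y in((30,7),(-30,7),(-30,-7),(30,-7))])
for p,z in [((313,262),117),((383,305),117),((398,292),117),((232,332),81),((378,420),81)]:
    q=onz(s,p[0]/3+119.7,p[1]/3+189.7,z)[:2]-BC; print(p,q@ex,q@ey)
save(s,'g5s.png',(200,240,300,345),5.6); save(t,'g5.png',(110,180,260,300),5)
```

```text
[494.10685599 264.68847134  91.83573966] 0.2634927061997149 [-0.34524288  1.91568507  5.97223642]
tcp pix [362.47140066 296.86849251]
expected fin top pix shut [array([312., 262.]), array([384., 301.]), array([399., 286.]), array([327., 247.])]
(313, 262) 30.066988327917983 6.5749028699447525
(383, 305) -30.897262039806254 9.296382641877312
(398, 292) -31.978646931806356 -3.2930018910277834
(232, 332) 60.57804880989227 56.55868338784561
(378, 420) -61.88645692830139 56.174168208903076
```

View pics/g5s.png

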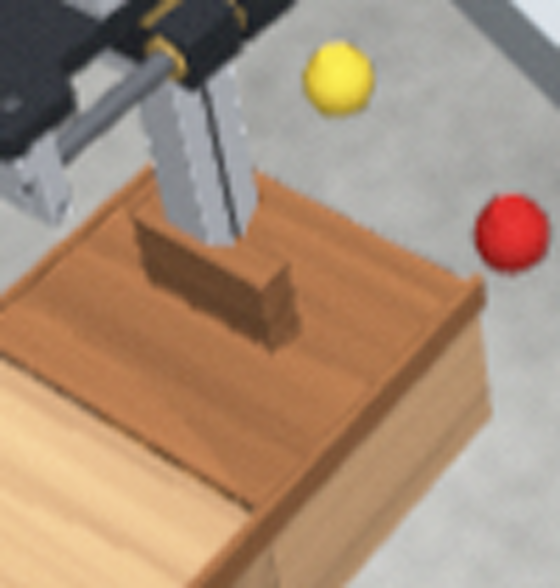

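View pics/g5.png

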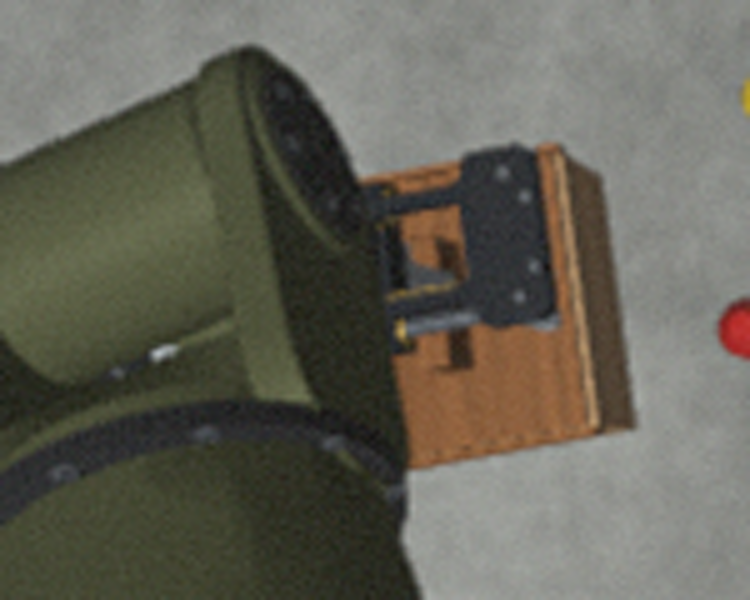

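The cover looks shut, but the finger gap has collapsed to almost nothing, so the pinch has let go. I'll lift straight up and check.

servo_tool --pt "0 0 -0.5 0 0 0" --pt "0 0 -1 0 0 0" --pt "0 0 -1.5 0 0 0" --pt "0 0 -2 0 0 0" --pt "0 0 -3 0 0 0" --pt "0 0 -4 0 0 0" --pt "0 0 -5 0 0 0" --pt "0 0 -6 0 0 0" --pt "0 0 -8 0 0 0" --pt "0 0 -10 0 0 0"

```text
clock: 53.38
eef_pos: [493.2, 264.3, 192.0]
eef_rot: [3.141, 0.0, 0.173]
wrist_force: [-0.8, 0.7, -0.3]
finger_gap: 0.7
```

Run:
```python
from h import *
s=camera('side');t=camera('top')
st=read_state();print(st['eef_pos'],st['finger_gap'],st['wrist_force'])
save(s,'g6s.png',(120,190,320,390),3); save(t,'g6.png',(110,180,260,300),5)
```

```text
[494.59875606 264.94060365 194.75571108] 0.18680603695191894 [-0.66498724 -0.04287138  0.20617465]
```

View pics/g6s.png

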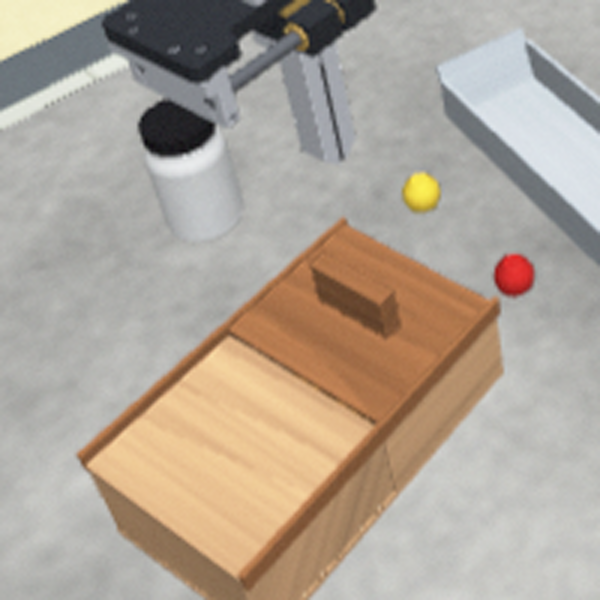

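```bash
python3 -c "
from h import *
plan(*boxpose(0,35,130)); plan(*boxpose(0,35,95))"
```

```text
shift cm [-0.18 -3.72  6.48] rot [-0.001 -0.006 -0.005] rows>= 1.8 clock 53.48
shift cm [-0.2  -3.72  9.98] rot [-0.001 -0.006 -0.005] rows>= 2.6 clock 53.48
```

View pics/g6.png

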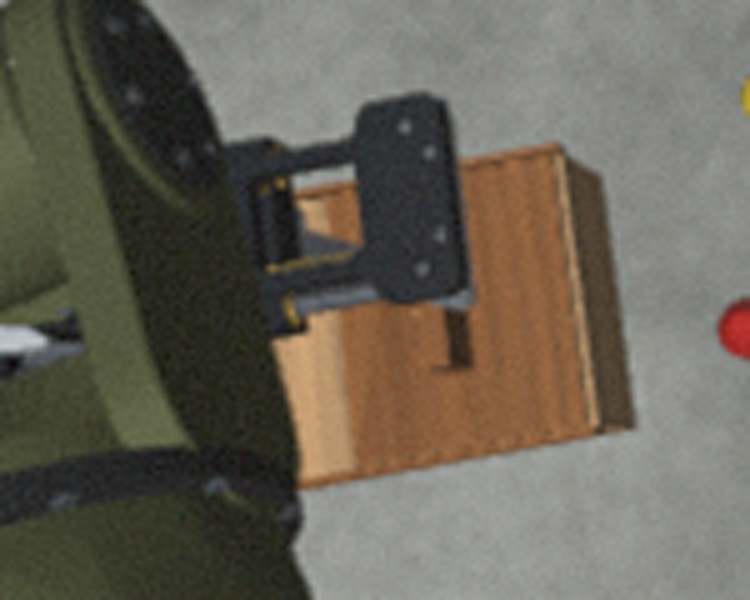

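The cover looks shut to the −y end. I'll check by pushing on the fin's +y face with closed fingers.

servo_tool --pt "0 -1.5 0 0 0 0" --pt "-0.2 -3 0 0 0 0" --pt "-0.2 -3.7 0 0 0 0" --pt "-0.2 -3.7 0 0 0 0" --pt "-0.2 -3.7 2 0 0 0" --pt "-0.2 -3.7 4 0 0 0" --pt "-0.2 -3.7 6 0 0 0" --pt "-0.2 -3.7 8 0 0 0" --pt "-0.2 -3.7 9.5 0 0 0" --pt "-0.2 -3.7 10 0 0 0"

```text
clock: 54.32
eef_pos: [484.3, 299.3, 88.3]
eef_rot: [3.14, 0.003, 0.173]
wrist_force: [0.4, 0.5, -0.9]
finger_gap: 0.3
```

servo_tool --pt "0 0.1 0 0 0 0" --pt "0 0.3 0 0 0 0" --pt "0 0.5 0 0 0 0" --pt "0 0.7 0 0 0 0" --pt "0 0.9 0 0 0 0" --pt "0 1.1 0 0 0 0" --pt "0 1.2 0 0 0 0" --pt "0 1.2 0 0 0 0" --pt "0 1.2 0 0 0 0" --pt "0 1.2 0 0 0 0"

```text
clock: 55.15
eef_pos: [487.2, 288.7, 90.8]
eef_rot: [3.141, -0.0, 0.173]
wrist_force: [-0.1, -0.0, 0.2]
finger_gap: 0.4
```

Run:
```python
from h import *
ex=np.array([np.cos(BA),np.sin(BA)]); ey=np.array([-ex[1],ex[0]]); st=read_state(); d=st['eef_pos'][:2]-BC; print(d@ex,d@ey,st['eef_pos'][2],st['wrist_force'])
s=camera('side');save(s,'g7s.png',(200,240,300,345),5.6)
```

```text
-1.8649654672517495 22.36079631943268 90.84340031948524 [-0.06917279 -0.0071197   0.18754383]
```

View pics/g7s.png

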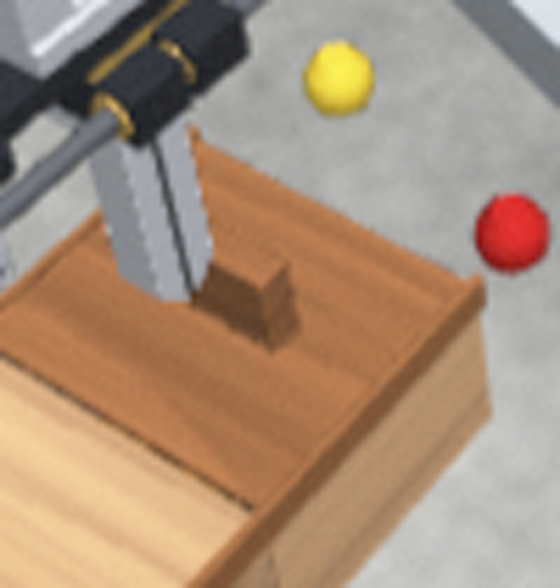

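Fingers are on the fin's +y side. I'll push gently towards −y.

servo_tool --pt "0 0.05 0 0 0 0" --pt "0 0.1 0 0 0 0" --pt "0 0.15 0 0 0 0" --pt "0 0.2 0 0 0 0" --pt "0 0.25 0 0 0 0" --pt "0 0.3 0 0 0 0" --pt "0 0.35 0 0 0 0" --pt "0 0.4 0 0 0 0" --pt "0 0.4 0 0 0 0" --pt "0 0.4 0 0 0 0"

```text
clock: 56.03
eef_pos: [487.9, 284.6, 90.9]
eef_rot: [3.141, -0.0, 0.173]
wrist_force: [0.9, 0.2, 0.3]
finger_gap: 0.5
```

servo_tool --pt "0 0.05 0 0 0 0" --pt "0 0.1 0 0 0 0" --pt "0 0.15 0 0 0 0" --pt "0 0.2 0 0 0 0" --pt "0 0.25 0 0 0 0" --pt "0 0.3 0 0 0 0" --pt "0 0.3 0 0 0 0" --pt "0 0.3 0 0 0 0" --pt "0 0.3 0 0 0 0" --pt "0 0.3 0 0 0 0"

```text
clock: 56.87
eef_pos: [488.4, 281.7, 90.9]
eef_rot: [3.141, -0.0, 0.173]
wrist_force: [0.1, 0.6, -0.6]
finger_gap: 0.6
```

Run:
```python
from h import *
ex=np.array([np.cos(BA),np.sin(BA)]); ey=np.array([-ex[1],ex[0]]); st=read_state(); d=st['eef_pos'][:2]-BC; print(d@ex,d@ey,st['eef_pos'][2],st['wrist_force'],st['finger_gap'])
```

```text
-1.8792046317087965 15.323506244301553 90.85676410993406 [ 0.06438296  0.56736631 -0.63104462] 0.6169858829985896
```

servo_tool --pt "0 0.05 0 0 0 0" --pt "0 0.1 0 0 0 0" --pt "0 0.15 0 0 0 0" --pt "0 0.2 0 0 0 0" --pt "0 0.25 0 0 0 0" --pt "0 0.3 0 0 0 0" --pt "0 0.3 0 0 0 0" --pt "0 0.3 0 0 0 0" --pt "0 0.3 0 0 0 0" --pt "0 0.3 0 0 0 0"

```text
clock: 57.7
eef_pos: [488.9, 278.8, 90.9]
eef_rot: [3.141, -0.0, 0.173]
wrist_force: [-0.0, 1.2, 1.1]
finger_gap: 0.3
```

Run:
```python
from h import *
ex=np.array([np.cos(BA),np.sin(BA)]); ey=np.array([-ex[1],ex[0]]); st=read_state(); d=st['eef_pos'][:2]-BC; print(d@ex,d@ey,st['eef_pos'][2],st['wrist_force'],st['finger_gap'])
s=camera('side');save(s,'g8s.png',(200,240,300,345),5.6)
```

```text
-1.9077593507542596 12.321890259292346 90.86404659167378 [-0.01234303  1.18205027  1.09205199] 0.3271280562523749
```

View pics/g8s.png

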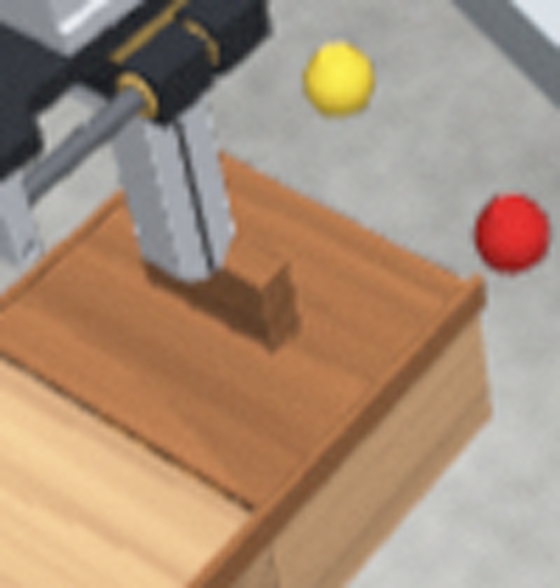

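The fingertips appear to sit higher than expected against the fin. I'll back off, descend slowly to find where they really are, then push.

servo_tool --pt "0 -1 0 0 0 0" --pt "0 -1.8 0 0 0 0" --pt "0 -1.8 0 0 0 0" --pt "0 -1.8 0.2 0 0 0" --pt "0 -1.8 0.4 0 0 0" --pt "0 -1.8 0.6 0 0 0" --pt "0 -1.8 0.6 0 0 0" --pt "0 -1.8 0.6 0 0 0" --pt "0 -1.8 0.6 0 0 0" --pt "0 -1.8 0.6 0 0 0"

```text
clock: 58.58
eef_pos: [486.0, 296.4, 84.9]
eef_rot: [3.141, -0.0, 0.173]
wrist_force: [0.1, 1.0, 0.6]
finger_gap: 0.8
```

Run:
```python
from h import *
ex=np.array([np.cos(BA),np.sin(BA)]); ey=np.array([-ex[1],ex[0]]); st=read_state(); d=st['eef_pos'][:2]-BC; print(d@ex,d@ey,st['eef_pos'][2],st['wrist_force'],st['finger_gap'])
s=camera('side');save(s,'g9s.png',(200,240,300,345),5.6); u=proj(s,st['eef_pos']); print((u-[200,240])*5.6)
```

```text
-1.7262936388499375 30.211761520231974 84.94084752661537 [0.06829501 0.98315804 0.6293674 ] 0.8467522032099197
[170.67619389 355.84930438]
```

View pics/g9s.png

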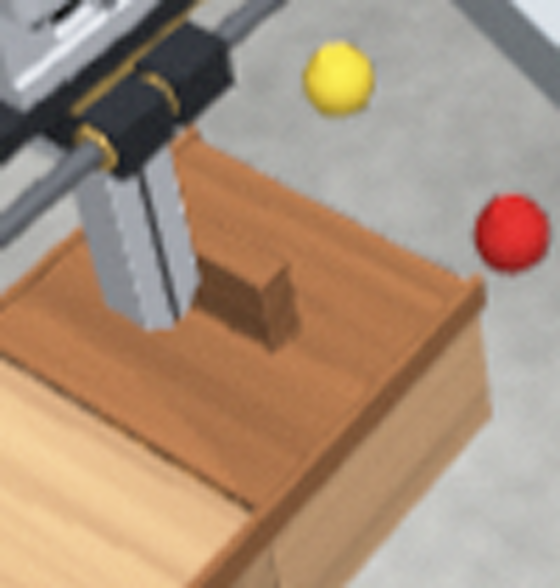

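servo_tool --pt "0 0 0.1 0 0 0" --pt "0 0 0.2 0 0 0" --pt "0 0 0.3 0 0 0" --pt "0 0 0.4 0 0 0" --pt "0 0 0.5 0 0 0" --pt "0 0 0.5 0 0 0" --pt "0 0 0.5 0 0 0" --pt "0 0 0.5 0 0 0" --pt "0 0 0.5 0 0 0" --pt "0 0 0.5 0 0 0"

```text
clock: 59.47
eef_pos: [485.9, 296.5, 79.9]
eef_rot: [3.141, -0.0, 0.173]
wrist_force: [0.4, -0.2, -0.1]
finger_gap: 0.3
```

There is no contact at z = 80, so the tips sit above the nominal TCP. At this height they reach well down the fin. Pushing.

servo_tool --pt "0 0.2 0 0 0 0" --pt "0 0.4 0 0 0 0" --pt "0 0.6 0 0 0 0" --pt "0 0.7 0 0 0 0" --pt "0 0.8 0 0 0 0" --pt "0 0.9 0 0 0 0" --pt "0 1 0 0 0 0" --pt "0 1 0 0 0 0" --pt "0 1 0 0 0 0" --pt "0 1 0 0 0 0"

```text
clock: 60.3
eef_pos: [487.6, 286.6, 79.9]
eef_rot: [3.141, -0.0, 0.173]
wrist_force: [0.1, -0.6, 0.9]
finger_gap: 0.5
```

servo_tool --pt "0 0.05 0 0 0 0" --pt "0 0.1 0 0 0 0" --pt "0 0.15 0 0 0 0" --pt "0 0.2 0 0 0 0" --pt "0 0.25 0 0 0 0" --pt "0 0.3 0 0 0 0" --pt "0 0.3 0 0 0 0" --pt "0 0.3 0 0 0 0" --pt "0 0.3 0 0 0 0" --pt "0 0.3 0 0 0 0"

```text
clock: 61.13
eef_pos: [487.8, 285.5, 80.0]
eef_rot: [-3.139, -0.001, 0.173]
wrist_force: [-1.0, 14.6, -2.5]
finger_gap: 0.2
```

servo_tool --pt "0 0.05 0 0 0 0" --pt "0 0.1 0 0 0 0" --pt "0 0.15 0 0 0 0" --pt "0 0.2 0 0 0 0" --pt "0 0.25 0 0 0 0" --pt "0 0.3 0 0 0 0" --pt "0 0.3 0 0 0 0" --pt "0 0.3 0 0 0 0" --pt "0 0.3 0 0 0 0" --pt "0 0.3 0 0 0 0"

```text
clock: 61.97
eef_pos: [487.8, 285.2, 80.1]
eef_rot: [-3.135, -0.002, 0.174]
wrist_force: [-4.2, 32.1, -5.9]
finger_gap: 0.4
```

The cover is solidly against its shut stop: 32 N with no motion, at the predicted offset of 19 mm. I'll back off, lift and locate the scoop.

servo_tool --pt "0 -0.6 0 0 0 0" --pt "0 -1.5 0 0 0 0" --pt "0 -1.8 -0.5 0 0 0" --pt "0 -1.8 -2 0 0 0" --pt "0 -1.8 -4 0 0 0" --pt "0 -1.8 -6 0 0 0" --pt "0 -1.8 -8 0 0 0" --pt "0 -1.8 -10 0 0 0" --pt "0 -1.8 -11 0 0 0" --pt "0 -1.8 -11 0 0 0"

```text
clock: 62.8
eef_pos: [486.3, 298.8, 192.2]
eef_rot: [-3.141, -0.004, 0.173]
wrist_force: [-0.1, -0.2, 0.7]
finger_gap: 0.9
```

Run:
```python
from h import *
t=camera("top"); print(read_state()['eef_pos'])
c,a,q0,q1,r0,r1,w=handle(t,90,(440,170,540,300)); print(c,a,q0,q1,r0,r1)
save(t,"h1.png",(420,180,520,310),4.6)
s=camera('side'); save(s,"h1s.png",(330,130,470,230),5)
```

```text
[485.77083909 298.53419324 190.34218575]
[ 538.57055775 -378.92161979] -33.91591294391613 -53.01314622794241 52.73154172042503 -10.5799607862081 14.598716518998426
```

View pics/h1.png

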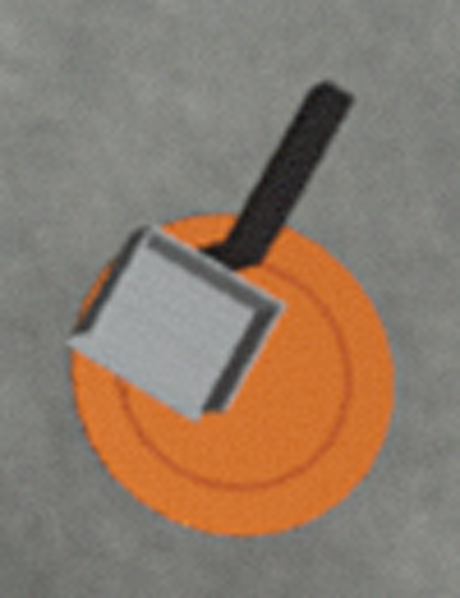

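View pics/h1s.png

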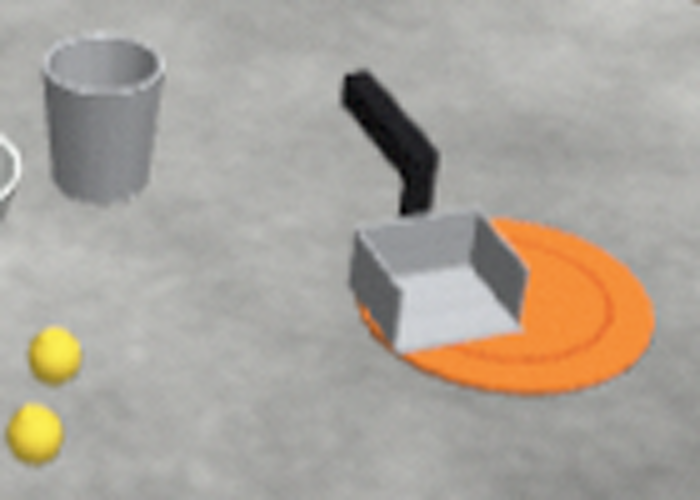

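Run:
```python
from h import *
t=camera("top"); f=lambda X,Y,z: onz(t,X/4.6+419.6,Y/4.6+179.6,z)[:2]
L,R=f(70,343,8),f(197,418,8); A,B=f(148,228,48),f(283,303,48); E1,E2=f(338,92,90),f(245,258,90)
m1=(L+R)/2;m2=(A+B)/2; print(m1,m2,"lateral ang",np.degrees(np.arctan2(*(L-R)[::-1]))-90,"axis",np.degrees(np.arctan2(*(m2-m1)[::-1])), "handle end",E1, np.degrees(np.arctan2(*(E1-m1)[::-1])))
a=np.radians(-33); e=np.array([np.cos(a),np.sin(a)]); print("origin est", (m1+35*e+m2-35*e)/2, "grip from blade",(m1+m2)/2+75*e,"grip from handle end",E1-60*e, "from centroid",np.array([538.6,-378.9])-10*e)
```

```text
[ 442.25175252 -320.99859465] [ 499.17109277 -355.65414201] lateral ang -31.804082842607727 axis -31.33529717318196 handle end [ 581.3200968  -409.26041161] -32.40186853725151
origin est [ 470.71142264 -338.32636833] grip from blade [ 533.61171524 -379.17429596] grip from handle end [ 530.99986272 -376.58206951] from centroid [ 530.21329432 -373.45360965]
```

```bash
python3 -c "
from h import *
plan(531.5,-376.5,180,-.564)"
```

```text
shift cm [-7.03 67.27  0.94] rot [0.002 0.001 0.737] rows>= 16.2 clock 62.95
```

servo_tool --pt "-0.2 2 0 0 0 0" --pt "-0.5 5 0 0 0 0" --pt "-0.8 8 0 0 0 0" --pt "-1.2 11.3 0 0 0 0" --pt "-1.5 14.6 0 0 0 0" --pt "-1.9 18 0 0 0 0" --pt "-2.2 21.3 0 0 0 0" --pt "-2.6 24.6 0 0 0 0" --pt "-2.9 28 0 0 0 0" --pt "-3.3 31.5 0 0 0 0" --gripper 5

```text
clock: 63.78
eef_pos: [506.5, -19.0, 188.8]
eef_rot: [3.142, 0.002, 0.173]
wrist_force: [1.0, 0.5, -0.0]
finger_gap: 49.8
```

servo_tool --pt "-0.4 3.5 0 0 0 0.07" --pt "-0.8 7 0 0 0 0.14" --pt "-1.1 10.5 0.2 0 0 0.21" --pt "-1.5 14 0.4 0 0 0.29" --pt "-1.8 17.5 0.6 0 0 0.37" --pt "-2.2 21 0.8 0 0 0.45" --pt "-2.6 24.5 0.9 0 0 0.53" --pt "-3 28 0.9 0 0 0.61" --pt "-3.4 32 0.9 0 0 0.69" --pt "-3.7 35.7 0.9 0 0 0.737"

```text
clock: 64.62
eef_pos: [531.4, -377.4, 179.5]
eef_rot: [3.141, 0.002, -0.569]
wrist_force: [0.5, 0.5, 1.0]
finger_gap: 49.7
```

servo_tool --pt "0 0 0 0 0 0" --pt "0 0 0 0 0 0" --pt "0 0 0 0 0 0" --pt "0 0 1 0 0 0" --pt "0 0 2 0 0 0" --pt "0 0 3 0 0 0" --pt "0 0 4 0 0 0" --pt "0 0 5 0 0 0" --pt "0 0 5 0 0 0" --pt "0 0 5 0 0 0"

```text
clock: 65.45
eef_pos: [532.0, -375.3, 130.5]
eef_rot: [3.141, 0.001, -0.564]
wrist_force: [0.4, 0.0, -0.1]
finger_gap: 50.1
```

```bash
python3 -c "
from h import *
plan(531.5,-376.5,58,-.564)
s=camera('side'); save(s,'h2s.png',(330,60,510,230),4)
t=camera('top'); save(t,'h2.png',(380,130,560,310),3.6)"
```

```text
shift cm [0.03 0.13 7.25] rot [0.    0.001 0.   ] rows>= 1.7 clock 65.45
```

View pics/h2s.png

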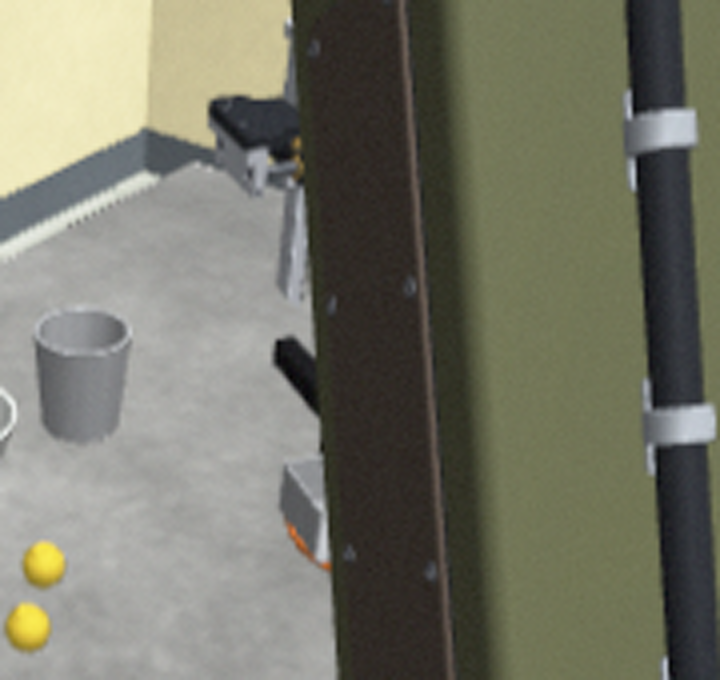

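View pics/h2.png

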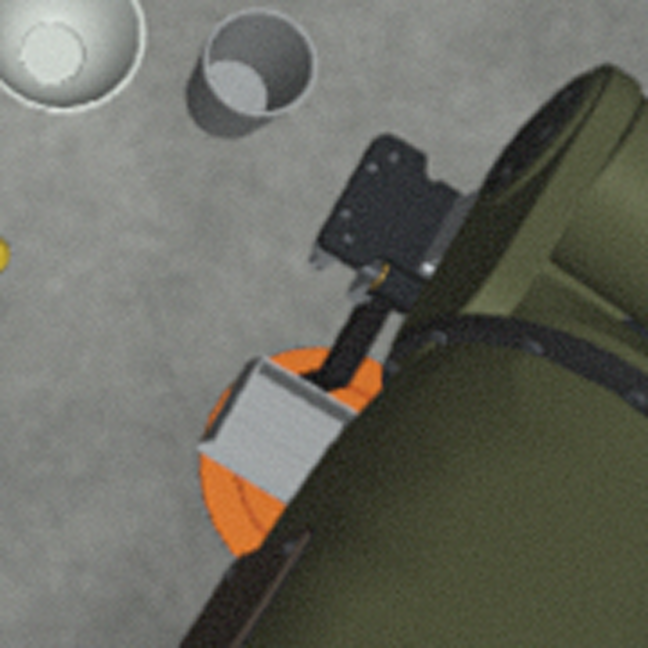

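servo_tool --pt "0 0.1 1 0 0 0" --pt "0 0.1 2.2 0 0 0" --pt "0 0.1 3.4 0 0 0" --pt "0 0.1 4.6 0 0 0" --pt "0 0.1 5.7 0 0 0" --pt "0 0.1 6.6 0 0 0" --pt "0 0.1 7.2 0 0 0" --pt "0 0.1 7.2 0 0 0" --pt "0 0.1 7.2 0 0 0" --pt "0 0.1 7.2 0 0 0"

```text
clock: 66.38
eef_pos: [531.9, -376.6, 59.9]
eef_rot: [3.141, -0.002, -0.564]
wrist_force: [0.5, -0.3, 0.6]
finger_gap: 49.8
```

servo_tool --pt "0 0 0 0 0 0" --pt "0 0 0 0 0 0" --pt "0 0 0 0 0 0" --pt "0 0 0 0 0 0" --pt "0 0 0 0 0 0" --pt "0 0 0 0 0 0" --pt "0 0 0 0 0 0" --pt "0 0 0 0 0 0" --pt "0 0 0 0 0 0" --pt "0 0 0 0 0 0" --gripper 0 --grip_force 50

```text
clock: 67.22
eef_pos: [531.7, -376.4, 59.2]
eef_rot: [3.141, -0.001, -0.564]
wrist_force: [1.3, 1.0, 0.6]
finger_gap: 17.0
```

```bash
python3 -c "
from h import *
p=read_state()['eef_pos']; print(p, read_state()['wrist_force']); plan(p[0]-26,p[1]-35,p[2]+10,-.564)"
```

```text
[ 531.70168634 -376.39048351   59.23046514] [1.26492265 0.96205397 0.61513616]
shift cm [-0.33  4.35 -1.  ] rot [ 0.    -0.001 -0.   ] rows>= 1.1 clock 67.22
```

servo_tool --pt "0 0 -0.5 0 0 0" --pt "0 0 -1 0 0 0" --pt "0 0.4 -1.2 0 0 0" --pt "-0.1 1.2 -1.2 0 0 0" --pt "-0.2 2.1 -1.2 0 0 0" --pt "-0.3 3 -1.2 0 0 0" --pt "-0.3 3.8 -1.2 0 0 0" --pt "-0.3 4.35 -1.2 0 0 0" --pt "-0.3 4.35 -1.2 0 0 0" --pt "-0.3 4.35 -1.2 0 0 0"

```text
clock: 68.05
eef_pos: [505.6, -411.9, 71.1]
eef_rot: [3.141, -0.0, -0.565]
wrist_force: [-0.2, 0.0, -2.2]
finger_gap: 17.3
```

servo_tool --pt "0 0 0.1 0 0 0" --pt "0 0 0.2 0 0 0" --pt "0 0 0.3 0 0 0" --pt "0 0 0.4 0 0 0" --pt "0 0 0.5 0 0 0" --pt "0 0 0.6 0 0 0" --pt "0 0 0.7 0 0 0" --pt "0 0 0.8 0 0 0" --pt "0 0 0.9 0 0 0" --pt "0 0 1 0 0 0"

```text
clock: 68.88
eef_pos: [505.8, -411.6, 61.1]
eef_rot: [3.141, -0.0, -0.564]
wrist_force: [0.3, -0.6, -1.4]
finger_gap: 17.0
```

servo_tool --pt "0 0 0.05 0 0 0" --pt "0 0 0.1 0 0 0" --pt "0 0 0.15 0 0 0" --pt "0 0 0.2 0 0 0" --pt "0 0 0.2 0 0 0" --pt "0 0 0.2 0 0 0" --pt "0 0 0.2 0 0 0" --pt "0 0 0.2 0 0 0" --pt "0 0 0.2 0 0 0" --pt "0 0 0.2 0 0 0"

```text
clock: 69.72
eef_pos: [505.9, -411.6, 59.3]
eef_rot: [3.141, -0.001, -0.564]
wrist_force: [0.4, 0.6, 0.5]
finger_gap: 16.8
```

```bash
python3 -c "
from h import *
t=camera('top'); save(t,'h3.png',(380,150,560,330),3.6)"
```

```text
(no output)
```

View pics/h3.png

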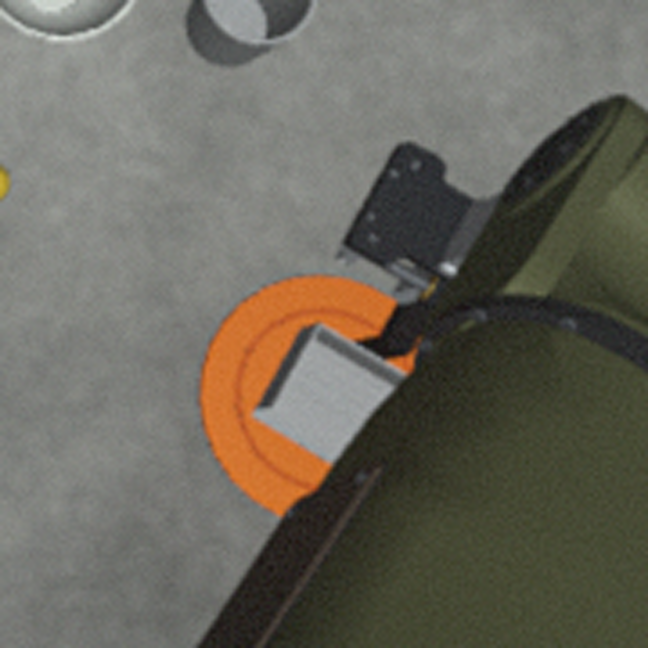

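Centred and resting on the lid again. I'll release, rise, move clear and check everything.

servo_tool --pt "0 0 0 0 0 0" --pt "0 0 0 0 0 0" --pt "0 0 0 0 0 0" --pt "0 0 0 0 0 0" --pt "0 0 0 0 0 0" --pt "0 0 0 0 0 0" --pt "0 0 -1.5 0 0 0" --pt "0 0 -4 0 0 0" --pt "0 0 -7 0 0 0" --pt "0 0 -10 0 0 0" --gripper 5

```text
clock: 70.6
eef_pos: [505.6, -411.2, 160.1]
eef_rot: [3.142, 0.0, -0.564]
wrist_force: [-0.8, 0.1, 0.5]
finger_gap: 49.9
```

```bash
python3 -c "
from h import *
plan(500,-80,220,-.3)"
```

```text
shift cm [-18.18 -27.7   -5.98] rot [ 0.     0.    -0.264] rows>= 8.1 clock 70.6
```

servo_tool --pt "0 0 -2 0 0 0" --pt "-1 -1.5 -4 0 0 0" --pt "-3 -4.5 -6 0 0 0" --pt "-5 -7.6 -6 0 0 0" --pt "-7.2 -11 -6 0 0 0" --pt "-9.5 -14.5 -6 0 0 0" --pt "-11.8 -18 -6 0 0 0" --pt "-14 -21.5 -6 0 0 0" --pt "-16.2 -24.7 -6 0 0 0" --pt "-18.2 -27.7 -6 0 0 0"

```text
clock: 71.43
eef_pos: [499.6, -78.0, 219.3]
eef_rot: [-3.142, -0.001, -0.564]
wrist_force: [1.0, -0.4, -0.9]
finger_gap: 50.1
```

```bash
python3 -c "
from h import *
t=camera('top'); save(t,'i1.png'); save(t,'i1z.png',(420,180,520,310),4.6)
s=camera('side'); save(s,'i1s.png')"
```

```text
(no output)
```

View pics/i1.png

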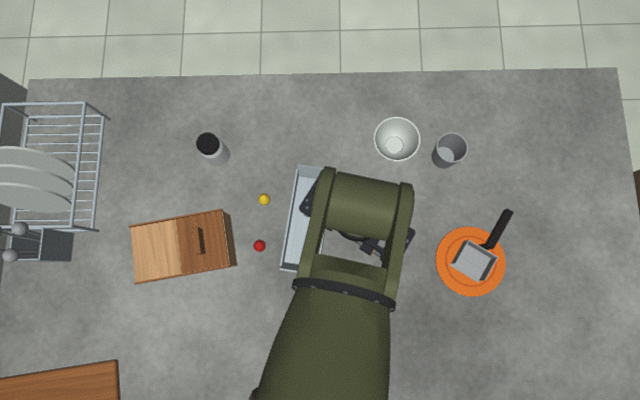

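View pics/i1z.png

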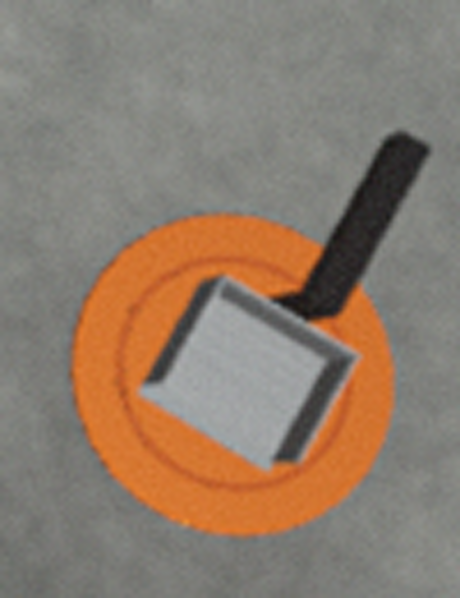

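View pics/i1s.png

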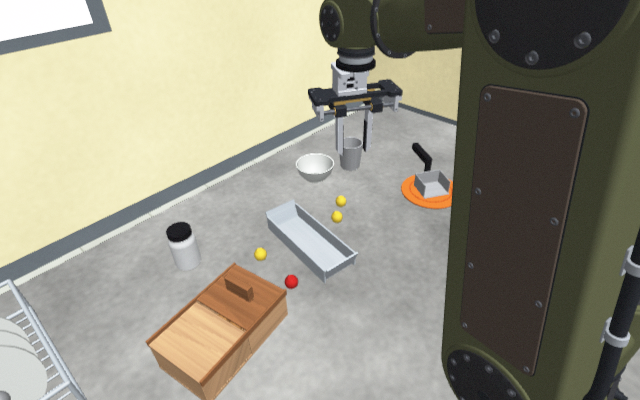

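Run:
```python
from h import *
t=camera("top"); f=lambda X,Y,z: onz(t,X/4.6+419.6,Y/4.6+179.6,z)[:2]
m1=(f(143,387,8)+f(270,470,8))/2; m2=(f(222,277,48)+f(357,355,48))/2
print("origin",(m1+m2)/2,"off lid",(m1+m2)/2-np.array([444.5,-373.6]))
save(t,'i2.png',(120,195,245,300),5.7)
```

```text
origin [ 444.96478602 -374.42310141] off lid [ 0.46478602 -0.82310141]
```

View pics/i2.png

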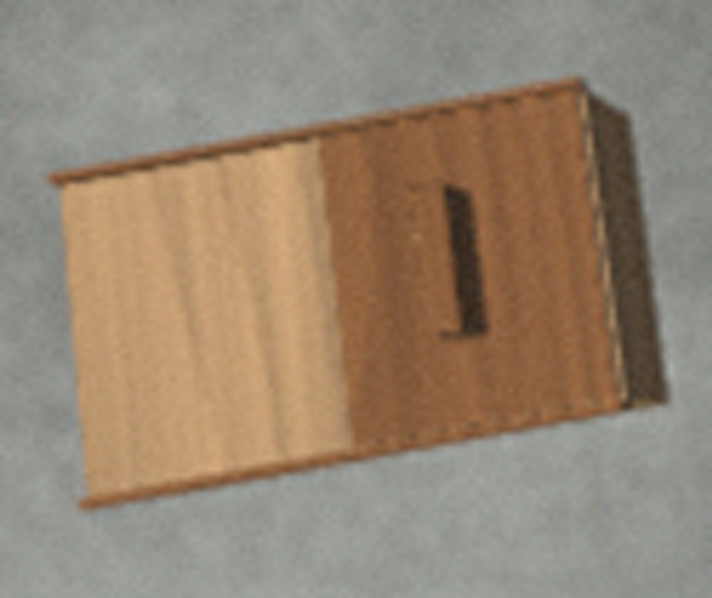

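The cover is shut against its stop, the scoop is 1 mm from the lid's middle, and the arm is clear. Handing in.

```bash
python3 -c "
from cell import sign_off, read_state
print(read_state()['clock']); print(sign_off())"
```

```text
71.5833
the job is handed in; nothing more can be done
None
```

The job is handed in at 71.6 s, and my last checks showed everything in place; the simulator gives no verdict.

- **Cover opened:** I pinched the fin and slid the cover until it met its end stop (about 21 N).
- **Sugar moved:** I scooped the six brown balls in two trips, four and then two, and tipped them into the compartment. The top view showed all six there in one layer and the tray empty. The fingers never went near the sugar.
- **Scoop:** I laid it on the lid and let go, and it was then knocked about 45 mm aside while I was away. I picked it up and set it down again; the last image puts it level and about 1 mm from the lid's middle.
- **Cover shut:** The pinch slipped off the fin at the end of closing, so I pushed the fin with closed fingers. It stood firm at 32 N without moving, at the offset expected for fully shut.
- **Bowl, jar and cup:** They show no visible movement.

Two things disagreed:

- **Fingertip height:** The fingertips sat roughly 15 mm higher than the reported tool point, which is probably why the pinch slipped.
- **Camera match:** The side camera read a few millimetres off from the top camera and the robot.

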